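# Sort returned damper cartridges by weight

### The arm

A 6-joint arm with a two-finger parallel gripper is mounted at the origin on the work surface. World frame = base frame: x ahead of the robot, y to its left, z up, the work surface at z = 0. Lengths are in m, angles in rad, forces in N, time in s.
With the tool pointing down it reaches from about 0.35 to 0.975 m from the base axis. Payload 4.9 kg.
Tool frame: the origin (TCP) lies between the finger pads; the fingertips stand 17 mm ahead of it and the grasp point (between the pads) lies 2 mm behind it; z points along the fingers, y is the direction in which the jaws open and shut (so a half turn about z gives the same grasp; the last joint's range is limited). The gripper opens to 85 mm and grips with 20 to 120 N. Pads are 22 mm wide; open, the fingers measure 114 mm over their backs; the gripper's body (76 mm by 85 mm) begins 54 mm behind the grasp point. The pads swing forward as they close: fully open they stand 13 mm farther back than shut.
Start: joints at [-1.269, 0.053, 1.613, -0, 1.476, -0.119], TCP at [0.255, -0.57, 0.248] pointing down, gripper open.
Joint ranges: [-3.01, 3.01], [-1.01, 2.22], [0.06, 2.58], [-1.02, 4.17], [0.09, 2.62], [-3.14, 3.14]. Speed limits (rad/s): [2.57, 2.57, 3.14, 3.14, 3.14, 3.14].

### API

Orientations are given as a unit quaternion [w, x, y, z].
In Python, from plant import state, grab_frame, camera_model, job_done, find_in, silhouettes, landmark_of gives the robot as it stands.
- The arm moves only by the shell command python3 -m crank 'ROWS'. ROWS is JSON, a list of rows, each an object with "angular": the turn, a rotation vector about the tool's x, y, z each as a share of 5 degrees, from -1 to 1, a list of three; "delta_pos": the shift along the tool's x, y, z each as a share of 3 cm, from -1 to 1, a list of three; "gripper": the opening, from 0 (shut) to 1 (fully open). In form: [{"angular": [ax, ay, az], "delta_pos": [tx, ty, tz], "gripper": gripper}, ...]. A call has 1 to 12 rows; each row shifts and turns the commanded pose from where the row before left it, along the tool's axes as they then stand; what a row does not reach is not made up. A row lasts 1/8 s, in which the tool goes at most 62.5 mm and 10.7 degrees, less where a joint would pass 70% of its speed; a pose out of reach is approached as far as the arm can. A call with a number of a shift or a turn outside -1 to 1 is refused whole. A call with a gripper value outside its range is refused whole. The fingers move at their own pace and stop on an object; the grip force is fixed at half the most. Time passes only in rows, so rows that do not move let the fingers close. It gives the time, the measured TCP pose, the force and the opening at its end, in the units of the state.
- state(): the state, without advancing time (a new reading comes with each control period).
- grab_frame(name): name is "side" or "top"; returns the picture (384x512x3 uint8, red, green, blue); there is no depth.
- camera_model(name): a dict with "camera_matrix" (3x3 intrinsics, pixels), "rvec" (rotation vector, rad) and "tvec" (3), from world to camera coordinates, as OpenCV has them. Camera axes: x right, y down, z forward; pixel columns grow to the right and rows downward; lengths in m; the calibration is good to about 2 mm. A picture is of the moment at which its call begins. camera_model takes no time and is no camera call.
- job_done(): hands the job in, once; it reports no verdict.
Trained networks look in the newest picture that a camera, given by its name, has taken for a name from the list of things; names that differ only in an ending like _2 or _b are one class to them, and where a whole thing is asked for, a point or a joint stands for the part that bears it (a point fixed in the world has none). Each returns a list of dicts, best first, with "conf" (0 to 1); they miss things now and then, are a little off and sometimes report something else, mostly with a low value. They report only what shows in the picture. A call takes as long as a camera call. They do not tell look-alikes from the thing itself.
- find_in(camera, target): "bbox" ([left, top, right, bottom] in pixels, round what is visible of it).
- silhouettes(camera, target): "mask" (384x512 bool, what is visible of it) and "bbox" ([left, top, right, bottom] in pixels, round what is visible of it).
- landmark_of(camera, target): "pixel" ([column, row] in pixels: a listed point, or the origin of a listed thing).
The state is a dict: "time": time; "joint_pos": joint angles; "joint_vel": joint speeds; "joint_efforts": joint torques, N m; "tool_pos": TCP position; "tool_rot": TCP orientation; "contact_force": force on the tool from outside, world axes, zero at the start; "ft_torque": the same for the moment, N m; "gripper_width": opening from 0.0 (shut) to 1.0 (fully open).
Only numpy, scipy, OpenCV 4.12 (cv2) and the standard library are available. Lean on these libraries where they do the work, as an engineer would, in place of code of your own. Each camera call takes 0.05 s, during which the arm holds its last target.

### The job

Each of the two look-alike sealed damper cartridges on the mat may be full (about 600 g) or drained (about 200 g). One after the other, lift it just clear of the mat (one or two centimetres), hold it still there for a second to feel its weight, and seat it upright and fully home in any free socket, a full one in the rack with the fence along its back, a drained one in the low plain rack, before you touch the next. Ease them in slowly without dropping or forcing (under 20 N), and leave everything else where it is.

Things in the scene. Friction and masses are not known exactly. Their poses are not given: they have to be found in the camera images.
- cart_a_center (a point): centre, half-way up, of a sealed damper cartridge standing upright on the mat (foot at z = 4 mm): aluminium block 40 x 40 mm square, 70 mm tall, with a round boss (30 mm wide, 8 mm high) and a stud (6 mm high) on top, 84 mm in all; this point is 42 mm above the foot. Axes square to its flat sides, z up. Grip two opposite flat sides 10 mm above this point so that the fingers stay clear of the rack
- cart_b_center (a point): a second cartridge just like cart_a: same sizes, same point, same two possible weights
- cart_a: the same cartridge as point cart_a_center, origin under its foot. Full: 0.55 to 0.65 kg; drained: 0.2 to 0.22 kg; looks do not tell, and both may be full or both drained. The filling inside shifts by about 1 mm
- cart_b: the same cartridge as point cart_b_center, origin under its foot
- mat: fixed black rubber mat 300 x 250 x 4 mm on the table in front of the robot; origin under its centre
- rack_full: fixed plywood rack block, 110 mm (x) x 160 mm (y) x 32 mm high, origin at the centre of its underside, with two square sockets 90 mm apart along its y; turned up to 0.25 rad; told apart by the upright fence, 6 mm thick, that runs along its far (+x) side to 72 mm above the table, 70 mm from the socket centres; for full cartridges
- rack_drained: fixed plywood rack block, 110 mm (x) x 160 mm (y) x 32 mm high, origin at the centre of its underside, with two square sockets 90 mm apart along its y; turned up to 0.25 rad; low and plain, with no fence; for drained cartridges. The two racks stand left and right of the mat, which side varies
- rack_full_socket0 (a point): centre of the mouth of square socket 0 of rack_full, 32 mm above the table; socket 42 x 42 mm, 26 mm deep, 2 mm chamfer at the mouth, sides along the rack's x and y; starts empty. Seated home, a cartridge's foot is 26 mm below this point and its centre 16 mm above it. Hard floor: arrive slowly (10 mm/s or less)
- rack_full_socket1 (a point): centre of the mouth of square socket 1 of rack_full, 32 mm above the table; socket 42 x 42 mm, 26 mm deep, 2 mm chamfer at the mouth, sides along the rack's x and y; starts empty. Seated home, a cartridge's foot is 26 mm below this point and its centre 16 mm above it. Hard floor: arrive slowly (10 mm/s or less)
- rack_drained_socket0 (a point): centre of the mouth of square socket 0 of rack_drained, 32 mm above the table; socket 42 x 42 mm, 26 mm deep, 2 mm chamfer at the mouth, sides along the rack's x and y; starts empty. Seated home, a cartridge's foot is 26 mm below this point and its centre 16 mm above it. Hard floor: arrive slowly (10 mm/s or less)
- rack_drained_socket1 (a point): centre of the mouth of square socket 1 of rack_drained, 32 mm above the table; socket 42 x 42 mm, 26 mm deep, 2 mm chamfer at the mouth, sides along the rack's x and y; starts empty. Seated home, a cartridge's foot is 26 mm below this point and its centre 16 mm above it. Hard floor: arrive slowly (10 mm/s or less)
- bearing: bystander: steel bearing ring, 46 mm across, 14 mm high, lying on the mat between the cartridges; origin under its centre
- wrench: bystander: steel wrench, 170 mm, lying beyond the mat
- driver: bystander: black-handled screwdriver lying on the robot's side of the racks
- spray: bystander: can, 56 mm across, 170 mm tall, beyond the right-hand rack; origin under its centre
- cup: bystander: steel cup, 80 mm across, 60 mm tall, beyond the left-hand rack; origin under its centre
- lamp: bystander: tail-lamp unit 60 x 190 x 30 mm lying at the right-hand side of the table
Mind the look-alikes: they are no part of the job. Leave any orange look-alike of the cart_b alone.

How it is judged:
On the way, in this order (a step that is already met when the one before it is completed fails the run):
1. one cartridge hangs still in the fingers just clear of the mat (3 to 40 mm up) for 0.4 s (((height (world z) of cart_a_center between 0.049 and 0.086 m and linear speed of cart_a below 0.03 m/s and contact force between cart_a and the fingers above 1 N and contact force between cart_a and mat below 0.05 N) or (height (world z) of cart_b_center between 0.049 and 0.086 m and linear speed of cart_b below 0.03 m/s and contact force between cart_b and the fingers above 1 N and contact force between cart_b and mat below 0.05 N))), for 0.4 s.
2. that cartridge stands home and released in a socket of the rack for its weight (((((horizontal distance between cart_a_center and rack_full_socket0 below 0.005 m and z of cart_a_center in the frame of rack_full below 0.051 m and contact force between cart_a and rack_full above 4 N) or (horizontal distance between cart_a_center and rack_full_socket1 below 0.005 m and z of cart_a_center in the frame of rack_full below 0.051 m and contact force between cart_a and rack_full above 4 N) or (horizontal distance between cart_a_center and rack_drained_socket0 below 0.005 m and z of cart_a_center in the frame of rack_drained below 0.051 m and contact force between cart_a and rack_drained between 0.8 and 4 N) or (horizontal distance between cart_a_center and rack_drained_socket1 below 0.005 m and z of cart_a_center in the frame of rack_drained below 0.051 m and contact force between cart_a and rack_drained between 0.8 and 4 N)) and angle between cart_a_center's own z axis and vertical below 0.08 rad and contact force between cart_a and the fingers below 0.1 N and linear speed of cart_a below 0.02 m/s) or (((horizontal distance between cart_b_center and rack_full_socket0 below 0.005 m and z of cart_b_center in the frame of rack_full below 0.051 m and contact force between cart_b and rack_full above 4 N) or (horizontal distance between cart_b_center and rack_full_socket1 below 0.005 m and z of cart_b_center in the frame of rack_full below 0.051 m and contact force between cart_b and rack_full above 4 N) or (horizontal distance between cart_b_center and rack_drained_socket0 below 0.005 m and z of cart_b_center in the frame of rack_drained below 0.051 m and contact force between cart_b and rack_drained between 0.8 and 4 N) or (horizontal distance between cart_b_center and rack_drained_socket1 below 0.005 m and z of cart_b_center in the frame of rack_drained below 0.051 m and contact force between cart_b and rack_drained between 0.8 and 4 N)) and angle between cart_b_center's own z axis and vertical below 0.08 rad and contact force between cart_b and the fingers below 0.1 N and linear speed of cart_b below 0.02 m/s))), for 0.2 s.
3. with one cartridge seated, the other hangs still in the fingers just clear of the mat (3 to 40 mm up) for 0.4 s (((((horizontal distance between cart_a_center and rack_full_socket0 below 0.005 m and z of cart_a_center in the frame of rack_full below 0.051 m and contact force between cart_a and rack_full above 4 N) or (horizontal distance between cart_a_center and rack_full_socket1 below 0.005 m and z of cart_a_center in the frame of rack_full below 0.051 m and contact force between cart_a and rack_full above 4 N) or (horizontal distance between cart_a_center and rack_drained_socket0 below 0.005 m and z of cart_a_center in the frame of rack_drained below 0.051 m and contact force between cart_a and rack_drained between 0.8 and 4 N) or (horizontal distance between cart_a_center and rack_drained_socket1 below 0.005 m and z of cart_a_center in the frame of rack_drained below 0.051 m and contact force between cart_a and rack_drained between 0.8 and 4 N)) and angle between cart_a_center's own z axis and vertical below 0.08 rad and contact force between cart_a and the fingers below 0.1 N and linear speed of cart_a below 0.02 m/s and height (world z) of cart_b_center between 0.049 and 0.086 m and linear speed of cart_b below 0.03 m/s and contact force between cart_b and the fingers above 1 N and contact force between cart_b and mat below 0.05 N) or (((horizontal distance between cart_b_center and rack_full_socket0 below 0.005 m and z of cart_b_center in the frame of rack_full below 0.051 m and contact force between cart_b and rack_full above 4 N) or (horizontal distance between cart_b_center and rack_full_socket1 below 0.005 m and z of cart_b_center in the frame of rack_full below 0.051 m and contact force between cart_b and rack_full above 4 N) or (horizontal distance between cart_b_center and rack_drained_socket0 below 0.005 m and z of cart_b_center in the frame of rack_drained below 0.051 m and contact force between cart_b and rack_drained between 0.8 and 4 N) or (horizontal distance between cart_b_center and rack_drained_socket1 below 0.005 m and z of cart_b_center in the frame of rack_drained below 0.051 m and contact force between cart_b and rack_drained between 0.8 and 4 N)) and angle between cart_b_center's own z axis and vertical below 0.08 rad and contact force between cart_b and the fingers below 0.1 N and linear speed of cart_b below 0.02 m/s and height (world z) of cart_a_center between 0.049 and 0.086 m and linear speed of cart_a below 0.03 m/s and contact force between cart_a and the fingers above 1 N and contact force between cart_a and mat below 0.05 N))), for 0.4 s.
At the end, for the whole second after the job is handed in: both cartridges stand released, at rest and upright (within 0.08 rad), home in a socket (centre within 5 mm sideways of the socket's centre, foot within 3 mm of its floor): each full one (weighing over 4 N) in the fenced rack, each drained one in the plain rack (((horizontal distance between cart_a_center and rack_full_socket0 below 0.005 m and z of cart_a_center in the frame of rack_full below 0.051 m and contact force between cart_a and rack_full above 4 N) or (horizontal distance between cart_a_center and rack_full_socket1 below 0.005 m and z of cart_a_center in the frame of rack_full below 0.051 m and contact force between cart_a and rack_full above 4 N) or (horizontal distance between cart_a_center and rack_drained_socket0 below 0.005 m and z of cart_a_center in the frame of rack_drained below 0.051 m and contact force between cart_a and rack_drained between 0.8 and 4 N) or (horizontal distance between cart_a_center and rack_drained_socket1 below 0.005 m and z of cart_a_center in the frame of rack_drained below 0.051 m and contact force between cart_a and rack_drained between 0.8 and 4 N)) and angle between each of cart_a_center, cart_b_center's own z axis and vertical below 0.08 rad and contact force between each of cart_a, cart_b and the fingers below 0.1 N and linear speed of each of cart_a, cart_b below 0.02 m/s and ((horizontal distance between cart_b_center and rack_full_socket0 below 0.005 m and z of cart_b_center in the frame of rack_full below 0.051 m and contact force between cart_b and rack_full above 4 N) or (horizontal distance between cart_b_center and rack_full_socket1 below 0.005 m and z of cart_b_center in the frame of rack_full below 0.051 m and contact force between cart_b and rack_full above 4 N) or (horizontal distance between cart_b_center and rack_drained_socket0 below 0.005 m and z of cart_b_center in the frame of rack_drained below 0.051 m and contact force between cart_b and rack_drained between 0.8 and 4 N) or (horizontal distance between cart_b_center and rack_drained_socket1 below 0.005 m and z of cart_b_center in the frame of rack_drained below 0.051 m and contact force between cart_b and rack_drained between 0.8 and 4 N))); the robot touches nothing.
It fails at once if a cartridge is forced into a rack (over 40 N between cartridge and rack) (contact force between any of cart_a, cart_b and rack_full above 40 N or contact force between any of cart_a, cart_b and rack_drained above 40 N).
It fails at once if a cartridge is dropped (out of the fingers it moves faster than 0.3 m/s, a fall of about 5 mm) ((linear speed of cart_a above 0.3 m/s and contact force between cart_a and the fingers below 0.1 N) or (linear speed of cart_b above 0.3 m/s and contact force between cart_b and the fingers below 0.1 N)).
It fails at once if a cartridge is tipped by more than 0.5 rad (angle between any of cart_a_center, cart_b_center's own z axis and vertical above 0.5 rad).
It fails at once if a bystander is moved by more than 30 mm (distance of any of bearing, wrench, driver, spray, cup, lamp from where it was at the start of the episode above 0.03 m).
It also fails if it takes over 64 s, if anything falls off the work surface, if the arm or the gripper's body presses on something with over 40 N, if the wrist force passes 120 N, or if a joint passes its speed limit or range.

## Working session

There is one attempt and no reset: what is moved stays moved. The work goes in short steps, Python scripts to look and compute and a shell command to move; the robot and the scene stay as the last step left them, time stands still between calls to the robot, and variables do not carry over. Pictures are saved under pics/ and viewed, and the job is handed in when it is done.

```bash
ls; mkdir -p pics
cat > snap.py <<'E'
import sys,cv2
from plant import *
tag=sys.argv[1]
for n in sys.argv[2:] or ["top","side"]:
    im=grab_frame(n); cv2.imwrite(f"pics/{tag}_{n}.png",cv2.resize(im[:,:,::-1],(768,576),interpolation=cv2.INTER_CUBIC))
E
python3 snap.py s0
python3 - <<'E'
from plant import *
print(state())
for c in("top","side"):
    print(camera_model(c))
E
```

```text
pics
{'time': 0.1, 'joint_pos': array([-1.26898663e+00,  5.33304306e-02,  1.61416811e+00,  5.65435440e-05,
        1.47601250e+00, -1.19049035e-01]), 'joint_vel': array([ 0.00071033, -0.00073692, -0.00276046,  0.00016397,  0.00046014,
        0.00169074]), 'joint_efforts': array([-5.57323056e-04, -3.94901383e+01, -3.71362889e+01, -1.62232254e-04,
        3.92391987e-03,  1.41615632e-05]), 'tool_pos': array([ 0.25516519, -0.56995049,  0.24715457]), 'tool_rot': array([-9.57760873e-04,  9.77941433e-01,  2.08877076e-01, -5.95047325e-05]), 'contact_force': array([-0.78053721,  0.25261107, -0.01650224]), 'ft_torque': array([-0.03711786, -0.00843614, -0.01217358]), 'gripper_width': 1.001753312071757}
{'camera_matrix': array([[365.91283101,   0.        , 257.52280024],
       [  0.        , 365.91283101, 191.61762777],
       [  0.        ,   0.        ,   1.        ]]), 'rvec': array([ 2.17102256, -2.14626768,  0.1240163 ]), 'tvec': array([-0.09520597,  0.53957274,  1.15696325])}
{'camera_matrix': array([[348.57614428,   0.        , 253.69568859],
       [  0.        , 348.57614428, 189.94897407],
       [  0.        ,   0.        ,   1.        ]]), 'rvec': array([ 0.54960022, -2.56446366,  1.35971863]), 'tvec': array([0.46348089, 0.21925484, 0.68643021])}
```

View pics/s0_top.png

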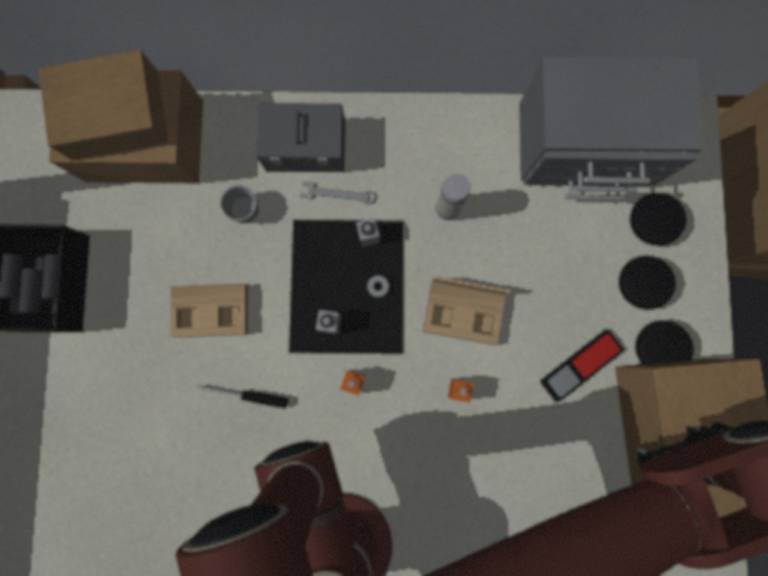

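View pics/s0_side.png

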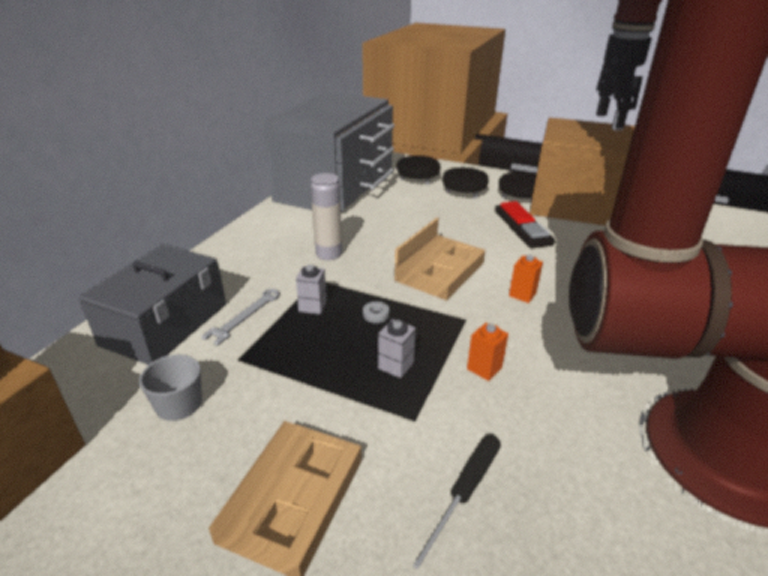

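Top view (768 px scale): grey cartridges are at (368,232) and (327,321) on the mat, with the bearing at (377,286). The fenced rack is right at (467,308) and the plain rack left at (208,310). Orange look-alikes are at (353,382) and (461,390), off the mat. The grey ones on the mat fit the description.

```bash
cat > geo.py <<'E'
import numpy as np,cv2
from plant import *
CM={c:camera_model(c) for c in("top","side")}
def ray(c,px):
    m=CM[c];R=cv2.Rodrigues(m["rvec"])[0];d=R.T@np.linalg.inv(m["camera_matrix"])@np.array([px[0],px[1],1.]);return -R.T@m["tvec"],d
def atz(c,px,z):
    o,d=ray(c,px);return o+d*(z-o[2])/d[2]
def proj(c,P):
    m=CM[c];return cv2.projectPoints(np.atleast_2d(np.array(P,float)),m["rvec"],m["tvec"],m["camera_matrix"],None)[0][:,0]
E
python3 - <<'E'
from geo import *
np.set_printoptions(precision=4,suppress=True)
Z=dict(cart_a_center=.046,cart_b_center=.046,rack_full_socket0=.032,rack_full_socket1=.032,rack_drained_socket0=.032,rack_drained_socket1=.032,rack_full=0,rack_drained=0)
for c in("top","side"):
    grab_frame(c)
    for t in Z:
        for r in landmark_of(c,t)[:4]: print(c,t,round(r["conf"],2),np.array(r["pixel"]),atz(c,r["pixel"],Z[t])[:2])
im=cv2.cvtColor(grab_frame("top"),cv2.COLOR_RGB2BGR)
a=cv2.resize(im[135:245,190:350],None,fx=5,fy=5,interpolation=cv2.INTER_CUBIC);cv2.imwrite("pics/c0.png",a)
a=cv2.resize(im[180:240,105:175],None,fx=8,fy=8,interpolation=cv2.INTER_CUBIC);cv2.imwrite("pics/c1.png",a)
print(state()["time"])
E
```

```text
top cart_a_center 0.37 [229.6 190.4] [0.5419 0.0007]
top cart_b_center 0.77 [306.8 262. ] [ 0.3184 -0.2462]
top cart_b_center 0.55 [218.2 218.3] [0.452  0.0351]
top cart_b_center 0.55 [235.2 255.6] [ 0.3355 -0.0212]
top rack_full_socket0 0.84 [325.4 216.4] [ 0.4627 -0.3085]
top rack_full_socket0 0.71 [290.7 207.6] [ 0.4898 -0.1968]
top rack_full_socket1 0.84 [325.4 216.4] [ 0.4627 -0.3085]
top rack_full_socket1 0.71 [290.7 207.6] [ 0.4898 -0.1968]
top rack_drained_socket0 0.6 [218.5 214.5] [0.4649 0.036 ]
top rack_drained_socket0 0.56 [123.2 212.2] [0.4688 0.3441]
top rack_drained_socket0 0.55 [153.9 209.2] [0.4796 0.2453]
top rack_drained_socket1 0.6 [218.5 214.5] [0.4649 0.036 ]
top rack_drained_socket1 0.56 [123.2 212.2] [0.4688 0.3441]
top rack_drained_socket1 0.55 [153.9 209.2] [0.4796 0.2453]
top rack_full 0.64 [121.  212.7] [0.4689 0.3632]
top rack_drained 0.79 [140.8 203.9] [0.4989 0.2989]
top rack_drained 0.42 [152.1 207.3] [0.488  0.2607]
side cart_a_center 0.9 [205.4 188.7] [ 0.6712 -0.0532]
side cart_b_center 0.87 [351.4 183.1] [ 0.3235 -0.2426]
side cart_b_center 0.8 [26
[... 193 characters left out ...]
 -0.2122]
side rack_full_socket0 0.63 [240.5 224.5] [0.5301 0.0258]
side rack_full_socket1 0.96 [306.5 166.7] [ 0.4666 -0.3001]
side rack_full_socket1 0.74 [293.4 180.1] [ 0.4786 -0.2122]
side rack_full_socket1 0.63 [240.5 224.5] [0.5301 0.0258]
side rack_drained_socket0 0.95 [188.8 343.4] [0.4757 0.3342]
side rack_drained_socket0 0.69 [214. 304.] [0.4762 0.2492]
side rack_drained_socket1 0.95 [188.8 343.4] [0.4757 0.3342]
side rack_drained_socket1 0.69 [214. 304.] [0.4762 0.2492]
side rack_full 0.75 [263.  240.1] [0.4736 0.0211]
side rack_full 0.56 [292.5 178.7] [ 0.4975 -0.2672]
side rack_drained 0.67 [210.4 205.7] [ 0.6549 -0.0456]
side rack_drained 0.64 [196.8 332.3] [0.4881 0.2943]
1.05
```

View pics/c0.png

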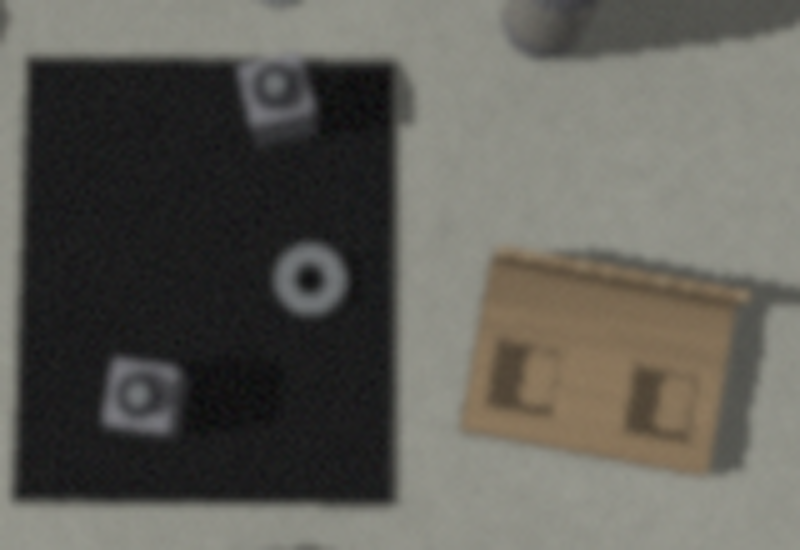

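View pics/c1.png

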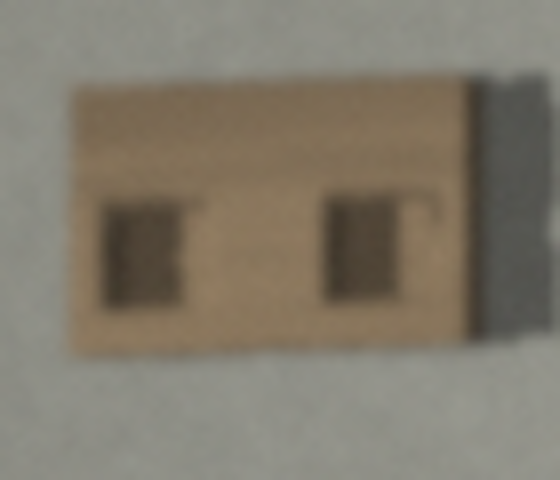

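```bash
cat > grab.py <<'E'
from geo import *
import sys
n=int(sys.argv[2])
for c in sys.argv[3:] or ("top","side"):
    np.save(f"{sys.argv[1]}_{c}.npy",np.mean([grab_frame(c).astype(float) for _ in range(n)],0))
E
python3 grab.py f0 6
python3 - <<'E'
from geo import *
np.set_printoptions(precision=4,suppress=True)
for c in CM: print(c,ray(c,(0,0))[0])
im=np.load("f0_top.npy");
for r,cc in((208,130),(190,130),(218,218),(200,250),(230,190),(208,310),(190,300),(155,246),(147,230)): print((cc,r),im[r,cc])
im=np.load("f0_side.npy").astype(np.uint8)[:,:,::-1]
a=cv2.resize(im[270:384,130:260],None,fx=5,fy=5,interpolation=cv2.INTER_CUBIC);cv2.imwrite("pics/c2.png",a)
a=cv2.resize(im[140:260,190:330],None,fx=5,fy=5,interpolation=cv2.INTER_CUBIC);cv2.imwrite("pics/c3.png",a)
E
```

```text
top [ 0.4003 -0.0941  1.2123]
side [0.2474 0.5959 0.5637]
(130, 208) [141.     121.1667  94.6667]
(130, 190) [123.5    115.3333 100.    ]
(218, 218) [85.5    85.8333 89.5   ]
(250, 200) [28.5    28.5    28.8333]
(190, 230) [146.8333 147.8333 139.1667]
(310, 208) [137.8333 117.8333  92.1667]
(300, 190) [107.1667  92.      72.3333]
(246, 155) [56.8333 57.     60.3333]
(230, 147) [63.     63.1667 60.1667]
```

View pics/c2.png

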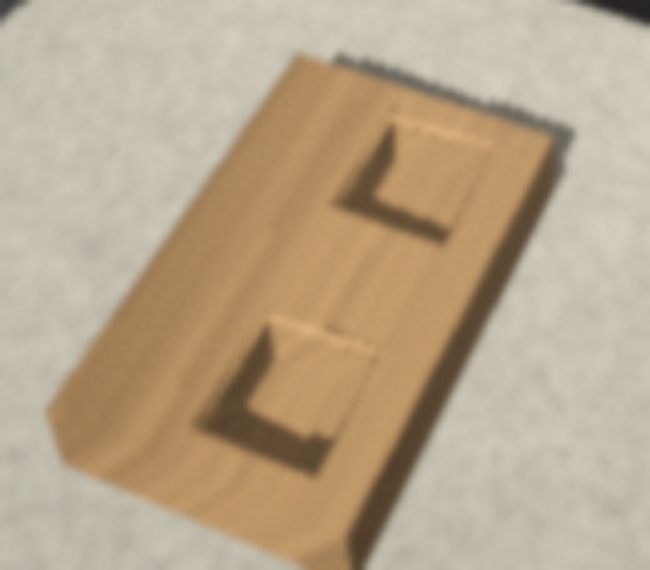

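View pics/c3.png

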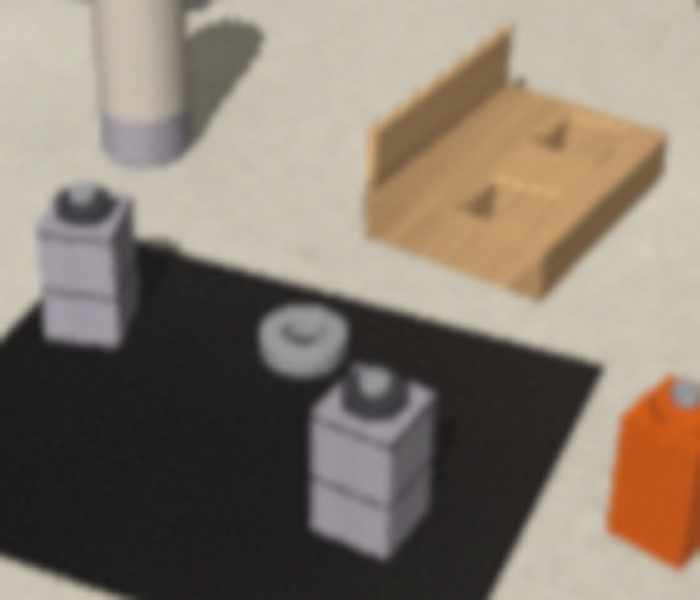

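```bash
cat > fit.py <<'E'
from geo import *
from scipy.optimize import minimize
S=8
def box(cx,cy,cz,sx,sy,sz): return np.array([[cx+a*sx/2,cy+b*sy/2,cz+c*sz/2] for a in(-1,1) for b in(-1,1) for c in(-1,1)])
def cyl(r,z0,z1): 
    t=np.linspace(0,2*np.pi,40); return np.array([[r*np.cos(a),r*np.sin(a),z] for a in t for z in(z0,z1)])
def place(P,p,z=0):
    c,s=np.cos(p[2]),np.sin(p[2]); return P@np.array([[c,s,0],[-s,c,0],[0,0,1]])+[p[0],p[1],z]
def mask(c,parts,p,roi,z=0):
    x0,y0,x1,y1=roi; m=np.zeros(((y1-y0)*S,(x1-x0)*S),np.uint8)
    for P in parts:
        q=(proj(c,place(P,p,z))-[x0-.5,y0-.5])*S-.5
        cv2.fillConvexPoly(m,cv2.convexHull(np.round(q*16).astype(np.int32)),255,cv2.LINE_AA,4)
    m=cv2.resize(m,(x1-x0,y1-y0),interpolation=cv2.INTER_AREA)/255.
    return cv2.GaussianBlur(m,(0,0),.8)
def fit(c,parts,p0,feat,w=None,z=0,margin=8):
    q=np.vstack([proj(c,place(P,p0,z)) for P in parts]);lo=np.floor(q.min(0)-margin).astype(int);hi=np.ceil(q.max(0)+margin).astype(int)
    lo=np.maximum(lo,0);hi=np.minimum(hi,[512,384]);roi=(*lo,*hi)
    f=feat[lo[1]:hi[1],lo[0]:hi[0]]; W=np.ones_like(f) if w is None else w[lo[1]:hi[1],lo[0]:hi[0]]
    def cost(p):
        m=mask(c,parts,p,roi,z);A=np.stack([m.ravel(),np.ones(m.size)],1)*W.ravel()[:,None]
        s,*_=np.linalg.lstsq(A,f.ravel()*W.ravel(),rcond=None);return np.mean((A@s-f.ravel()*W.ravel())**2)
    r=minimize(cost,p0,method="Nelder-Mead",options=dict(initial_simplex=np.array(p0)+np.array([[0,0,0],[.006,0,0],[0,.006,0],[0,0,.06]]),xatol=1e-5,fatol=1e-12,maxiter=400))
    return r.x,r.fun/np.var(f)
RD=[box(0,0,.016,.11,.16,.032)]
def RF(fx): return RD+[box(fx,0,.036,.006,.16,.072)]
CART=[box(0,0,.035,.04,.04,.07),cyl(.015,.07,.078)]
E
python3 - <<'E'
from fit import *
np.set_printoptions(precision=4,suppress=True)
for c in("top","side"):
    im=np.load(f"f0_{c}.npy"); sat=(im[...,0]-im[...,2])/(im.sum(2)/3+10)
    print(c,"drained",fit(c,RD,[.488,.293,.0],sat))
    for fx in (.052,.055,.058): print(c,"full",fx,fit(c,RF(fx),[.49,-.255,-.17],sat))
    br=im.sum(2)/3
    print(c,"near cart",fit(c,CART,[.452,.034,-.1],br,z=.004))
    rb=im[...,2]/(im[...,0]+3)
    print(c,"near cart",fit(c,CART,[.452,.034,-.1],rb,z=.004))
    print(c,"far cart",fit(c,CART,[.655,-.05,.2],rb,z=.004,margin=5))
E
```

```text
top drained (array([0.4885, 0.2985, 0.0423]), np.float64(0.016287708282512532))
top full 0.052 (array([ 0.4921, -0.2584, -0.1719]), np.float64(0.018087721055337527))
top full 0.055 (array([ 0.4906, -0.2581, -0.1695]), np.float64(0.005282635909822))
top full 0.058 (array([ 0.4892, -0.258 , -0.1717]), np.float64(0.004415995393001847))
top near cart (array([ 0.4661,  0.0373, -0.0892]), np.float64(0.12066610630678151))
top near cart (array([ 0.4658,  0.0371, -0.0324]), np.float64(0.32544373826060147))
top far cart (array([ 0.6613, -0.0458,  0.357 ]), np.float64(0.27344965743739136))
side drained (array([0.4912, 0.2966, 0.0471]), np.float64(0.012040298844729902))
side full 0.052 (array([ 0.4931, -0.2564, -0.1654]), np.float64(0.013209781240636846))
side full 0.055 (array([ 0.4915, -0.2566, -0.1631]), np.float64(0.009247655084480952))
side full 0.058 (array([ 0.4899, -0.2569, -0.1588]), np.float64(0.014440937998488144))
side near cart (array([ 0.4677,  0.0353, -0.0465]), np.float64(0.40531549539890155))
side near cart (array([ 0.4676,  0.0357, -0.1631]), np.float64(0.2642226043068612))
side far cart (array([ 0.6614, -0.0431,  0.301 ]), np.float64(0.16444628466191952))
```

```bash
cat > fitc.py <<'E'
from fit import *
h=.02
FACES={'x+':([[h,-h,0],[h,h,0],[h,h,.07],[h,-h,.07]],[1,0,0]),'x-':([[-h,-h,0],[-h,h,0],[-h,h,.07],[-h,-h,.07]],[-1,0,0]),
'y+':([[-h,h,0],[h,h,0],[h,h,.07],[-h,h,.07]],[0,1,0]),'y-':([[-h,-h,0],[h,-h,0],[h,-h,.07],[-h,-h,.07]],[0,-1,0])}
TOP=[[-h,-h,.07],[h,-h,.07],[h,h,.07],[-h,h,.07]]
MAT=None
def labels(c,p,roi,z,mat=None,cap=True):
    x0,y0,x1,y1=roi;m=np.zeros(((y1-y0)*S,(x1-x0)*S),np.uint8)
    def fill(P,v,raw=False):
        q=proj(c,P if raw else place(np.array(P,float),p,z)); q=(q-[x0-.5,y0-.5])*S-.5
        cv2.fillConvexPoly(m,cv2.convexHull(np.round(q*16).astype(np.int32)),v,cv2.LINE_8,4)
    k=1
    if mat is not None: fill(mat,1,True)
    C=ray(c,(0,0))[0]
    for i,(P,n) in enumerate(FACES.values()):
        P=np.array(P);ctr=place(P.mean(0)[None],p,z)[0];nn=place(np.array([n],float),[0,0,p[2]])[0]
        if nn@(C-ctr)>0: fill(P,2+i)
    fill(TOP,6)
    if cap: fill(cyl(.015,.07,.078),7); fill(cyl(.006,.078,.084),8)
    return m
def regr(m):
    H,W=m.shape;out=[]
    for v in np.unique(m):
        a=cv2.resize((m==v).astype(np.float32),(W//S,H//S),interpolation=cv2.INTER_AREA);out.append(cv2.GaussianBlur(a,(0,0),.8).ravel())
    return np.stack(out,1)
def fitcart(ims,p0,z=.004,mat=None,margin=4,drop=None,cap=True):
    dat=[]
    for c,im in ims.items():
        q=proj(c,place(np.vstack([CART[0],CART[1]]),p0,z));lo=np.floor(q.min(0)-margin).astype(int);hi=np.ceil(q.max(0)+margin).astype(int)
        f=im[lo[1]:hi[1],lo[0]:hi[0]].reshape(-1,3);w=np.ones(len(f))
        if drop: w=drop(c,(*lo,*hi),f)
        dat.append((c,(*lo,*hi),f,w))
    def cost(p):
        t=0
        for c,roi,f,w in dat:
            A=regr(labels(c,p,roi,z,mat,cap));Aw=A*w[:,None]
            s,*_=np.linalg.lstsq(Aw,f*w[:,None],rcond=None);t+=np.sum((Aw@s-f*w[:,None])**2)/np.sum(w)
        return t
    best=None
    for dy in (-.15,0,.15):
        q=np.array(p0)+[0,0,dy]
        r=minimize(cost,q,method="Nelder-Mead",options=dict(initial_simplex=q+np.array([[0,0,0],[.004,0,0],[0,.004,0],[0,0,.08]]),xatol=2e-5,fatol=1e-4,maxiter=200))
        if best is None or r.fun<best.fun: best=r
    return best.x,best.fun
E
python3 - <<'E'
from fitc import *
np.set_printoptions(precision=4,suppress=True)
I={c:np.load(f"f0_{c}.npy") for c in CM}
# mat corners from top view (full-res px)
corn=np.array([[292.5,220.5],[403.5,222],[404,353],[289.5,352]])/1.5
mat=np.array([atz("top",q,.004) for q in corn]);print(mat)
for n,p in (("near",[.4667,.0365,-.14]),("far",[.661,-.0445,.25])):
    for cs in (["top"],["side"]):
        print(n,cs,*fitcart({c:I[c] for c in cs},p,mat=mat if n=="far" else None))
E
```

```text
[[ 0.6932  0.1239  0.004 ]
 [ 0.6925 -0.1259  0.004 ]
 [ 0.4001 -0.1293  0.004 ]
 [ 0.3993  0.1212  0.004 ]]
near ['top'] [ 0.4662  0.0349 -0.124 ] 129.40722747141086
near ['side'] [ 0.4667  0.0342 -0.1116] 1365.8679547688207
far ['top'] [ 0.6602 -0.0471  0.3158] 289.1256523367379
far ['side'] [ 0.6617 -0.0462  0.2496] 478.3405816169062
```

```bash
cat > go.py <<'E'
import sys,numpy as np
from plant import state
from scipy.spatial.transform import Rotation as R
# go.py x y z yaw : remaining shift in tool axes (units of 3cm) and turn (units of 5deg)
s=state();w,x,y,z=s["tool_rot"];M=R.from_quat([x,y,z,w])
np.set_printoptions(precision=3,suppress=True)
yaw=np.arctan2(M.as_matrix()[1,0],M.as_matrix()[0,0])
print("t",round(s["time"],3),"pos",s["tool_pos"].round(4),"yaw",round(yaw,4),"F",s["contact_force"].round(2),"T",s["ft_torque"].round(3),"w",round(s["gripper_width"],3),"q",s["joint_pos"].round(2))
if len(sys.argv)>1:
    t=list(map(float,sys.argv[1:]));ps=t[3]
    T=R.from_matrix(np.array([[np.cos(ps),np.sin(ps),0],[np.sin(ps),-np.cos(ps),0],[0,0,-1]]).astype(float))
    d=np.array(t[:3])-s["tool_pos"]
    print("shift units now-frame",M.inv().apply(d)/.03,"| target-frame",T.inv().apply(d)/.03,"| turn units",np.degrees((M.inv()*T).as_rotvec())/5)
E
python3 go.py .4667 .035 .16 -.12
python3 -m crank '[{"angular":[0,0,0.5],"delta_pos":[0.3,-0.3,0],"gripper":1},{"angular":[0,0,1],"delta_pos":[0.6,-0.6,0],"gripper":1},{"angular":[0,0,1],"delta_pos":[0.9,-0.9,0],"gripper":1},{"angular":[0,0,1],"delta_pos":[0.8,-1,0],"gripper":1},{"angular":[0,0,1],"delta_pos":[0.6,-1,0],"gripper":1},{"angular":[0,0,1],"delta_pos":[0.5,-1,0],"gripper":1},{"angular":[0,0,0.7],"delta_pos":[0.4,-1,0],"gripper":1},{"angular":[0,0,0],"delta_pos":[0.2,-1,0],"gripper":1},{"angular":[0,0,0],"delta_pos":[0.2,-1,0],"gripper":1},{"angular":[0,0,0],"delta_pos":[0.2,-1,0],"gripper":1},{"angular":[0,0,0],"delta_pos":[0.2,-1,0],"gripper":1},{"angular":[0,0,0],"delta_pos":[0.2,-1,0],"gripper":1}]'; python3 go.py .4667 .035 .16 -.12
```

```text
t 1.65 pos [ 0.255 -0.57   0.248] yaw 0.4208 F [ 0.73 -0.09 -0.49] T [ 0.045 -0.024 -0.032] w 1.003 q [-1.27  0.05  1.61  0.    1.48 -0.12]
shift units now-frame [ 14.675 -15.542   2.944] | target-frame [  4.58  -20.88    2.942] | turn units [-0.001 -0.     6.197]
time: 3.15
tool_pos: [0.3959, -0.2296, 0.2485]
tool_rot: [0.0, 0.998, -0.06, 0.0]
contact_force: [-0.2, 0.0, -0.4]
gripper_width: 1.0
t 3.15 pos [ 0.396 -0.23   0.248] yaw -0.1204 F [-0.23  0.05 -0.43] T [ 0.01  -0.018  0.002] w 1.0 q [-0.69 -0.37  1.99  0.    1.52  1.  ]
shift units now-frame [ 1.282 -9.041  2.948] | target-frame [ 1.287 -9.039  2.95 ] | turn units [ 0.003 -0.005 -0.004]
```

```bash
python3 -m crank '[{"angular":[0,0,0],"delta_pos":[0.1,-1,0],"gripper":1},{"angular":[0,0,0],"delta_pos":[0.1,-1,0],"gripper":1},{"angular":[0,0,0],"delta_pos":[0.1,-1,0],"gripper":1},{"angular":[0,0,0],"delta_pos":[0.2,-1,0],"gripper":1},{"angular":[0,0,0],"delta_pos":[0.2,-1,0.3],"gripper":1},{"angular":[0,0,0],"delta_pos":[0.2,-1,0.5],"gripper":1},{"angular":[0,0,0],"delta_pos":[0.2,-1,0.5],"gripper":1},{"angular":[0,0,0],"delta_pos":[0.18,-1,0.5],"gripper":1},{"angular":[0,0,0],"delta_pos":[0,-0.7,0.5],"gripper":1},{"angular":[0,0,0],"delta_pos":[0,-0.34,0.5],"gripper":1},{"angular":[0,0,0],"delta_pos":[0,0,0.15],"gripper":1},{"angular":[0,0,0],"delta_pos":[0,0,0],"gripper":1}]'; python3 go.py .4667 .035 .054 -.12; python3 snap.py s1
```

```text
time: 4.65
tool_pos: [0.4662, 0.0335, 0.1597]
tool_rot: [0.0, 0.998, -0.06, -0.0]
contact_force: [0.4, 0.4, 1.3]
gripper_width: 1.001
t 4.65 pos [0.466 0.034 0.16 ] yaw -0.1209 F [0.37 0.45 1.29] T [ 0.052 -0.094 -0.032] w 1.001 q [-0.09 -0.27  2.06 -0.    1.35  1.6 ]
shift units now-frame [ 0.011 -0.052  3.522] | target-frame [ 0.01  -0.051  3.522] | turn units [ 0.004  0.005 -0.01 ]
```

View pics/s1_side.png

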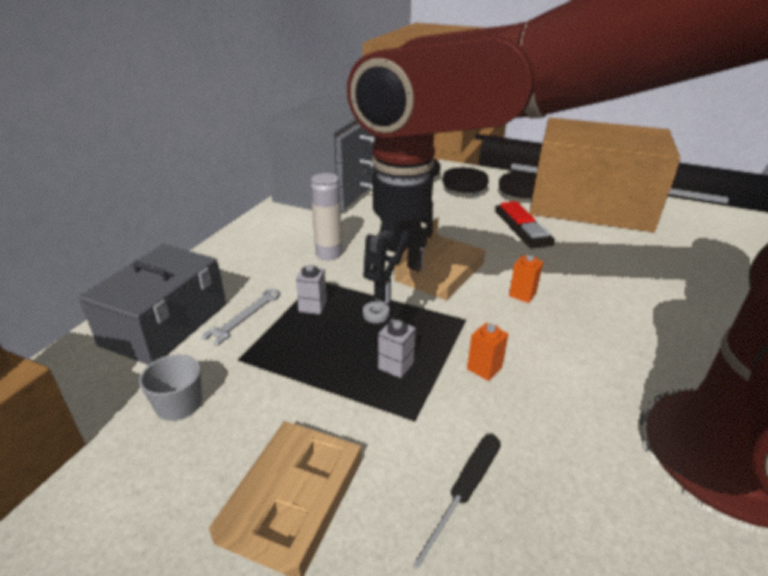

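View pics/s1_top.png

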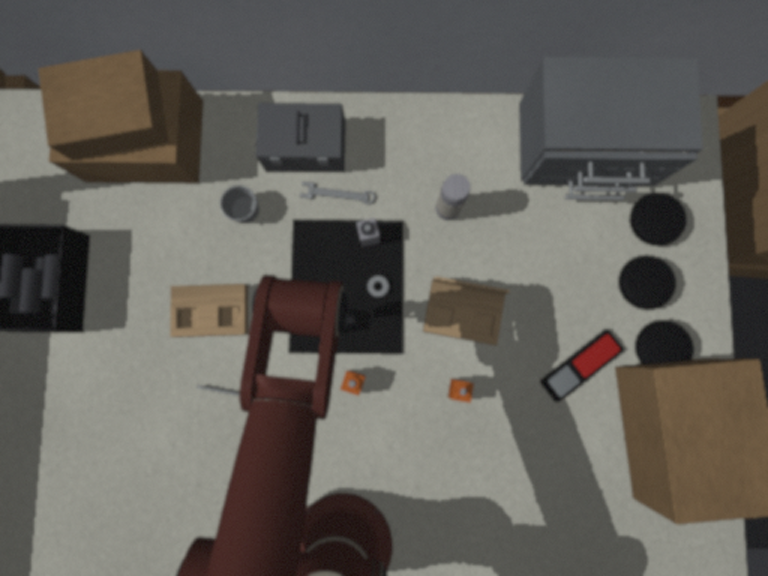

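The side view shows the open fingers at about (375,280) and (415,265), above the near cartridge at (397,345). I'll check that against the projection.

Run:
```python
from geo import *
print(proj("side",[[.466,.034,.16],[.466,.034,.143],[.466,.034,.088],[.466+.04*np.sin(-.12),.034-.04,.143],[.466-.04*np.sin(-.12),.034+.04,.143]])*1.5)
im=cv2.imread("pics/s1_side.png")[180:420,300:520];cv2.imwrite("pics/c4.png",cv2.resize(im,None,fx=2.5,fy=2.5))
```

```text
[[398.64166578 281.40618984]
 [398.30875152 291.45427248]
 [397.28865179 322.24312018]
 [411.75811949 277.96689512]
 [383.76550735 306.03861746]]
```

View pics/c4.png

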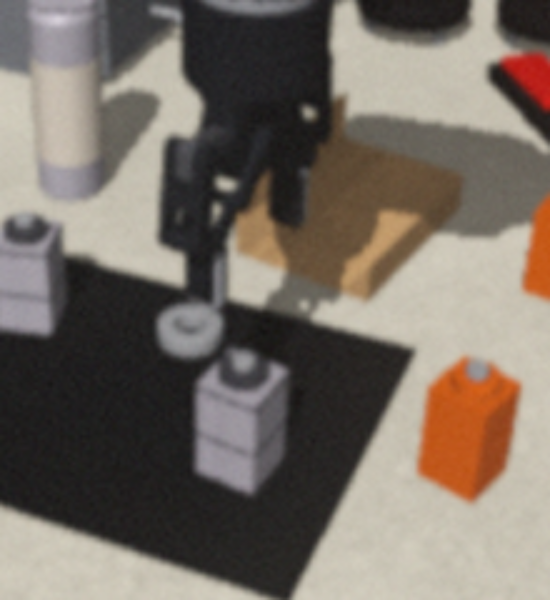

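```bash
python3 -m crank '[{"angular":[0,0,0],"delta_pos":[0,-0.05,0.5],"gripper":1},{"angular":[0,0,0],"delta_pos":[0,0,0.8],"gripper":1},{"angular":[0,0,0],"delta_pos":[0,0,0.8],"gripper":1},{"angular":[0,0,0],"delta_pos":[0,0,0.8],"gripper":1},{"angular":[0,0,0],"delta_pos":[0,0,0.45],"gripper":1},{"angular":[0,0,0],"delta_pos":[0,0,0.16],"gripper":1},{"angular":[0,0,0],"delta_pos":[0,0,0],"gripper":1}]'; python3 go.py .4667 .035 .054 -.12
python3 -m crank '[{"angular":[0,0,0],"delta_pos":[0,0,0],"gripper":0.4},{"angular":[0,0,0],"delta_pos":[0,0,0],"gripper":0.4},{"angular":[0,0,0],"delta_pos":[0,0,0],"gripper":0.3},{"angular":[0,0,0],"delta_pos":[0,0,0],"gripper":0.2},{"angular":[0,0,0],"delta_pos":[0,0,0],"gripper":0.1},{"angular":[0,0,0],"delta_pos":[0,0,0],"gripper":0}]'; python3 go.py .4667 .035 .054 -.12
python3 snap.py s2 side
```

```text
time: 5.62
tool_pos: [0.4668, 0.0355, 0.0547]
tool_rot: [0.0, 0.998, -0.06, 0.0]
contact_force: [1.2, 0.3, 0.6]
gripper_width: 0.998
t 5.625 pos [0.467 0.035 0.055] yaw -0.1203 F [1.22 0.32 0.6 ] T [-0.03   0.014  0.033] w 0.998 q [-0.08 -0.12  2.13 -0.    1.13  1.61]
shift units now-frame [0.    0.016 0.023] | target-frame [0.    0.016 0.023] | turn units [ 0.    -0.003 -0.004]
time: 6.38
tool_pos: [0.4672, 0.0355, 0.0553]
tool_rot: [0.0, 0.998, -0.06, 0.001]
contact_force: [-0.5, -0.0, 5.8]
gripper_width: 0.462
t 6.375 pos [0.467 0.035 0.055] yaw -0.1202 F [-0.48 -0.05  5.78] T [-0.017  0.009  0.011] w 0.462 q [-0.08 -0.12  2.12 -0.    1.13  1.61]
shift units now-frame [-0.015  0.018  0.044] | target-frame [-0.015  0.018  0.044] | turn units [-0.    -0.016 -0.003]
```

View pics/s2_side.png

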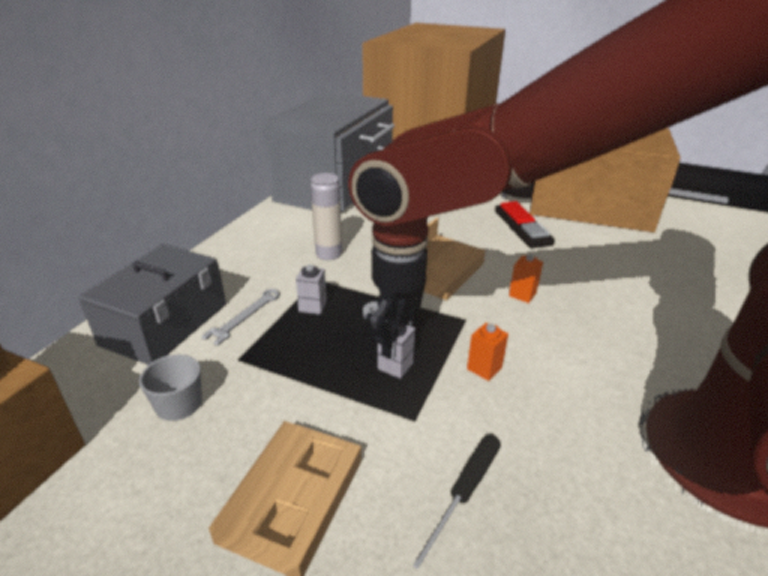

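Gripped at 0.462 of full opening (39 mm). Lifting 15 mm and holding.

```bash
python3 -m crank '[{"angular":[0,0,0],"delta_pos":[0,0,0],"gripper":0},{"angular":[0,0,0],"delta_pos":[0,0,-0.05],"gripper":0},{"angular":[0,0,0],"delta_pos":[0,0,-0.15],"gripper":0},{"angular":[0,0,0],"delta_pos":[0,0,-0.2],"gripper":0},{"angular":[0,0,0],"delta_pos":[0,0,-0.15],"gripper":0},{"angular":[0,0,0],"delta_pos":[0,0,0],"gripper":0},{"angular":[0,0,0],"delta_pos":[0,0,0],"gripper":0},{"angular":[0,0,0],"delta_pos":[0,0,0],"gripper":0}]'; python3 go.py
for i in 1 2 3; do python3 -m crank '[{"angular":[0,0,0],"delta_pos":[0,0,0],"gripper":0},{"angular":[0,0,0],"delta_pos":[0,0,0],"gripper":0}]' | grep force; done
python3 go.py; python3 snap.py s3 side
```

```text
time: 7.42
tool_pos: [0.4663, 0.0356, 0.0708]
tool_rot: [-0.0, 0.998, -0.06, -0.0]
contact_force: [0.6, -0.2, -1.8]
gripper_width: 0.464
t 7.425 pos [0.466 0.036 0.071] yaw -0.1203 F [ 0.57 -0.16 -1.78] T [-0.034 -0.013 -0.   ] w 0.464 q [-0.08 -0.15  2.12 -0.    1.17  1.61]
contact_force: [1.3, -0.1, -1.6]
contact_force: [-0.2, -1.0, -2.3]
contact_force: [-0.3, -0.9, -2.4]
t 8.175 pos [0.467 0.036 0.071] yaw -0.1203 F [-0.26 -0.85 -2.36] T [0.013 0.005 0.012] w 0.458 q [-0.08 -0.15  2.12 -0.    1.17  1.61]
```

View pics/s3_side.png

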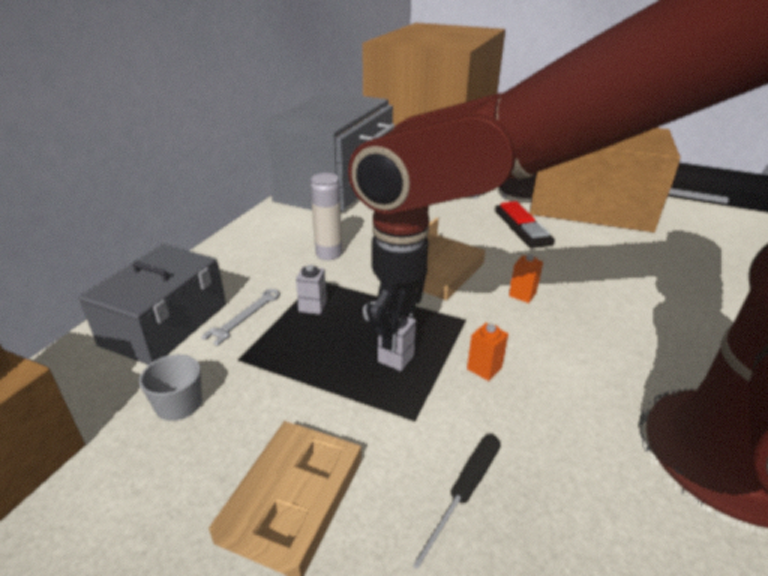

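Mean load is about -2.0 N against a baseline near 0, so roughly 0.2 kg: drained. It goes in the plain left rack, inner socket at about (0.4768, 0.2518), yaw 0.045.

```bash
python3 -m crank '[{"angular":[0,0,0],"delta_pos":[0,0,-0.3],"gripper":0},{"angular":[0,0,-0.4],"delta_pos":[0,0,-0.5],"gripper":0},{"angular":[0,0,-0.5],"delta_pos":[0,-0.3,-0.5],"gripper":0},{"angular":[0,0,-0.5],"delta_pos":[0,-0.6,-0.2],"gripper":0},{"angular":[0,0,-0.5],"delta_pos":[0,-0.9,0],"gripper":0},{"angular":[0,0,0],"delta_pos":[0,-1,0],"gripper":0},{"angular":[0,0,0],"delta_pos":[0,-1,0],"gripper":0},{"angular":[0,0,0],"delta_pos":[0,-1,0],"gripper":0},{"angular":[0,0,0],"delta_pos":[0,-1,0],"gripper":0},{"angular":[0,0,0],"delta_pos":[0,-0.7,0],"gripper":0},{"angular":[0,0,0],"delta_pos":[0,-0.4,0],"gripper":0},{"angular":[0,0,0],"delta_pos":[0,0,0],"gripper":0}]'; python3 go.py .4768 .2518 .096 .045
```

```text
time: 9.72
tool_pos: [0.4612, 0.243, 0.1167]
tool_rot: [-0.0, 1.0, 0.024, 0.0]
contact_force: [0.3, -0.1, -2.2]
gripper_width: 0.459
t 9.725 pos [0.461 0.243 0.117] yaw 0.0474 F [ 0.34 -0.13 -2.16] T [-0.075 -0.028  0.013] w 0.459 q [ 0.34 -0.08  1.97 -0.    1.25  1.87]
shift units now-frame [ 0.534 -0.268  0.69 ] | target-frame [ 0.534 -0.269  0.69 ] | turn units [-0.001 -0.009  0.028]
```

```bash
python3 -m crank '[{"angular":[0,0,0],"delta_pos":[0.2,-0.1,0.2],"gripper":0},{"angular":[0,0,0],"delta_pos":[0.2,-0.1,0.3],"gripper":0},{"angular":[0,0,0],"delta_pos":[0.13,-0.07,0.19],"gripper":0},{"angular":[0,0,0],"delta_pos":[0,0,0],"gripper":0},{"angular":[0,0,0],"delta_pos":[0,0,0],"gripper":0}]'; python3 go.py .4768 .2518 .096 .045; python3 grab.py f1 4 side
python3 - <<'E'
from geo import *
im=np.load("f1_side.npy").astype(np.uint8)[:,:,::-1]
cv2.imwrite("pics/c5.png",cv2.resize(im[210:384,120:330],None,fx=3.5,fy=3.4,interpolation=cv2.INTER_CUBIC))
E
```

```text
time: 10.35
tool_pos: [0.4766, 0.2511, 0.0952]
tool_rot: [0.0, 1.0, 0.023, -0.0]
contact_force: [-0.1, 0.1, -1.8]
gripper_width: 0.461
t 10.35 pos [0.477 0.251 0.095] yaw 0.0454 F [-0.13  0.14 -1.82] T [ 0.022 -0.063  0.012] w 0.461 q [ 0.35 -0.01  1.94  0.    1.21  1.87]
shift units now-frame [ 0.009 -0.024 -0.026] | target-frame [ 0.009 -0.024 -0.026] | turn units [0.001 0.003 0.005]
```

View pics/c5.png

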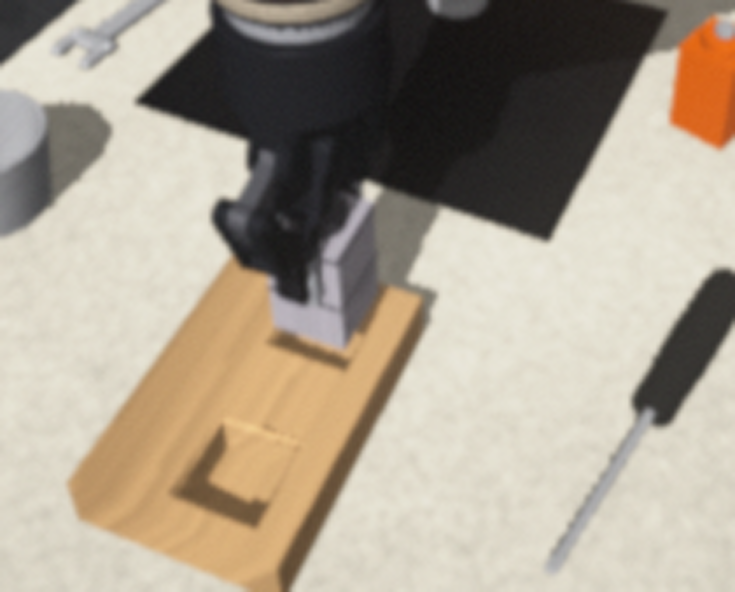

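```bash
cat > rel.py <<'E'
# rel.py tag foot_z  tcpx tcpy yaw  rackx racky rackyaw sx sy(local socket)
from fitc import *
import sys
np.set_printoptions(precision=4,suppress=True)
tag=sys.argv[1];fz,tx,ty,yw,rx,ry,ryaw,sx,sy=map(float,sys.argv[2:11]);c="side"
im=np.load(f"{tag}_side.npy")
hgt=.034
low=box(0,0,hgt/2,.04,.04,hgt)
q=proj(c,place(low,[tx,ty,yw],fz));lo=np.floor(q.min(0)-5).astype(int);hi=np.ceil(q.max(0)+5).astype(int);roi=(*lo,*hi)
f=im[lo[1]:hi[1],lo[0]:hi[0]];br=f.sum(2)/3
feat=(f[...,2]-f[...,0])/(br+10)
w=(br>70).astype(np.float32);w=cv2.erode(w,np.ones((3,3)))
# ignore above foot+32mm line: weight out pixels outside dilated low hull's upper part
yy,xx=np.mgrid[lo[1]:hi[1],lo[0]:hi[0]]
# rows above the lowest projected top edge minus few px
lines=proj(c,place(low,[tx,ty,yw],fz))
def lab(p):
    m=np.zeros(((roi[3]-roi[1])*S,(roi[2]-roi[0])*S),np.uint8)
    C=ray(c,(0,0))[0]
    for i,(P,n) in enumerate(FACES.values()):
        P=np.array(P);nn=place(np.array([n],float),[0,0,p[2]])[0]
        if nn@(C-place(P.mean(0)[None],p,fz)[0])>0:
            qq=(proj(c,place(P,p,fz))-[roi[0]-.5,roi[1]-.5])*S-.5
            cv2.fillConvexPoly(m,cv2.convexHull(np.round(qq*16).astype(np.int32)),2+i,cv2.LINE_8,4)
    return m
def cost(v):
    p=[v[0],v[1],yw];A=regr(lab(p));W=w.ravel()[:,None]
    s,*_=np.linalg.lstsq(A*W,feat.ravel()[:,None]*W,rcond=None);return float(np.sum((A@s*W-feat.ravel()[:,None]*W)**2)/w.sum())
r=minimize(cost,[tx,ty],method="Nelder-Mead",options=dict(initial_simplex=[[tx,ty],[tx+.004,ty],[tx,ty+.004]],xatol=2e-5,fatol=1e-9))
cc,ss=np.cos(ryaw),np.sin(ryaw);sock=np.array([rx+cc*sx-ss*sy,ry+ss*sx+cc*sy])
print("cart fit",r.x,"cost",cost([tx,ty]),r.fun,"vs TCP",r.x-[tx,ty],"socket",sock,"need move world",sock-r.x)
vis=cv2.resize(im.astype(np.uint8)[:,:,::-1],None,fx=4,fy=4,interpolation=cv2.INTER_CUBIC)
def poly(P,col): cv2.polylines(vis,[np.round((proj(c,P)+.5)*4-.5).astype(np.int32)],True,col,1,cv2.LINE_AA)
sq=np.array([[-1,-1,0],[1,-1,0],[1,1,0],[-1,1,0]])
for s in(-.045,.045): poly(place(sq*.021+[sx,s,.032],[rx,ry,ryaw]),(0,0,255))
poly(place(sq*[.055,.08,0]+[0,0,.032],[rx,ry,ryaw]),(0,0,255))
for p,col in(([tx,ty,yw],(0,255,0)),([*r.x,yw],(255,0,0))):
    for z in(0,.033): poly(place(sq*.02+[0,0,z],p,fz),col)
x,y=(q.mean(0)*4).astype(int);cv2.imwrite(f"pics/{tag}_rel.png",vis[max(0,y-280):y+280,max(0,x-380):x+380])
E
python3 rel.py f1 .0440 .4766 .2511 .0454 .4912 .2966 .0471 -.015 -.045
```

```text
cart fit [0.478  0.2487] cost 0.018320126648998424 0.016386996940406556 vs TCP [ 0.0014 -0.0024] socket [0.4783 0.2509] need move world [0.0003 0.0023]
```

View pics/f1_rel.png

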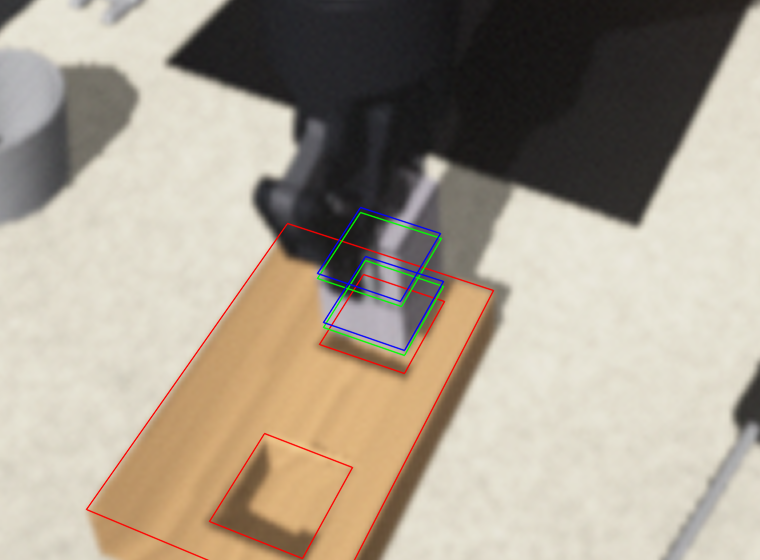

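The overlay shows the socket outline matching the rack (mouth corners near (320,345) and (405,373) in the crop). The cartridge foot sits about 2 mm short in +y, so I'll correct by 2 mm and lower with force checks.

```bash
python3 -m crank '[{"angular":[0,0,0],"delta_pos":[0,-0.065,0],"gripper":0},{"angular":[0,0,0],"delta_pos":[0,0,0.1],"gripper":0},{"angular":[0,0,0],"delta_pos":[0,0,0.12],"gripper":0},{"angular":[0,0,0],"delta_pos":[0,0,0.08],"gripper":0},{"angular":[0,0,0],"delta_pos":[0,0,0.04],"gripper":0},{"angular":[0,0,0],"delta_pos":[0,0,0.03],"gripper":0}]'; python3 go.py .4766 .2531 .0573 .045
python3 -m crank '[{"angular":[0,0,0],"delta_pos":[0,0,0.04],"gripper":0},{"angular":[0,0,0],"delta_pos":[0,0,0.04],"gripper":0},{"angular":[0,0,0],"delta_pos":[0,0,0],"gripper":0}]'; python3 go.py .4766 .2531 .0573 .045
```

```text
time: 11.3
tool_pos: [0.4764, 0.2531, 0.0841]
tool_rot: [0.0, 1.0, 0.023, -0.0]
contact_force: [0.2, -0.6, -1.6]
gripper_width: 0.465
t 11.3 pos [0.476 0.253 0.084] yaw 0.0455 F [ 0.21 -0.62 -1.65] T [ 0.044  0.054 -0.008] w 0.465 q [0.35 0.01 1.94 0.   1.19 1.88]
shift units now-frame [ 0.005 -0.     0.893] | target-frame [ 0.005 -0.     0.893] | turn units [0.    0.001 0.006]
time: 11.68
tool_pos: [0.4768, 0.2532, 0.0831]
tool_rot: [0.0, 1.0, 0.023, 0.0]
contact_force: [-3.5, -1.8, 5.0]
gripper_width: 0.46
t 11.675 pos [0.477 0.253 0.083] yaw 0.0457 F [-3.48 -1.79  5.  ] T [-0.223  0.613  0.029] w 0.46 q [ 0.35  0.01  1.94 -0.    1.18  1.88]
shift units now-frame [-0.007  0.004  0.86 ] | target-frame [-0.007  0.004  0.86 ] | turn units [ 0.    -0.003  0.009]
```

Contact (7 N up, lateral -3.5 in x, -1.8 in y) means the +x/+y edge is on the chamfer. I'll unload, shift toward -x and slightly -y, and try again.

```bash
python3 -m crank '[{"angular":[0,0,0],"delta_pos":[0,0,-0.05],"gripper":0},{"angular":[0,0,0],"delta_pos":[-0.045,0.02,0],"gripper":0},{"angular":[0,0,0],"delta_pos":[0,0,0.03],"gripper":0},{"angular":[0,0,0],"delta_pos":[0,0,0.04],"gripper":0},{"angular":[0,0,0],"delta_pos":[0,0,0],"gripper":0}]'; python3 go.py .4766 .2531 .0573 .045
```

```text
time: 12.3
tool_pos: [0.4756, 0.2526, 0.083]
tool_rot: [0.0, 1.0, 0.023, -0.0]
contact_force: [-3.7, -1.9, 9.7]
gripper_width: 0.464
t 12.3 pos [0.476 0.253 0.083] yaw 0.0457 F [-3.67 -1.91  9.7 ] T [-0.337  1.004  0.013] w 0.464 q [ 0.35  0.01  1.95 -0.    1.18  1.88]
shift units now-frame [ 0.035 -0.015  0.858] | target-frame [ 0.035 -0.015  0.858] | turn units [0.002 0.    0.008]
```

```bash
python3 -m crank '[{"angular":[0,0,0],"delta_pos":[0,0,-0.06],"gripper":0},{"angular":[0,0,0],"delta_pos":[0,0,0],"gripper":0}]'; python3 go.py; python3 grab.py f2 4 side;python3 rel.py f2 .0335 .4756 .2526 .0454 .4912 .2966 .0471 -.015 -.045
```

```text
time: 12.55
tool_pos: [0.4753, 0.2525, 0.0832]
tool_rot: [-0.0, 1.0, 0.023, 0.0]
contact_force: [0.0, -0.0, 2.2]
gripper_width: 0.461
t 12.55 pos [0.475 0.253 0.083] yaw 0.0455 F [ 0.   -0.04  2.25] T [ 0.011  0.15  -0.002] w 0.461 q [0.35 0.01 1.95 0.   1.18 1.88]
cart fit [0.4767 0.2513] cost 0.01672503939879279 0.016066482082128852 vs TCP [ 0.0011 -0.0013] socket [0.4783 0.2509] need move world [ 0.0017 -0.0003]
```

View pics/f2_rel.png

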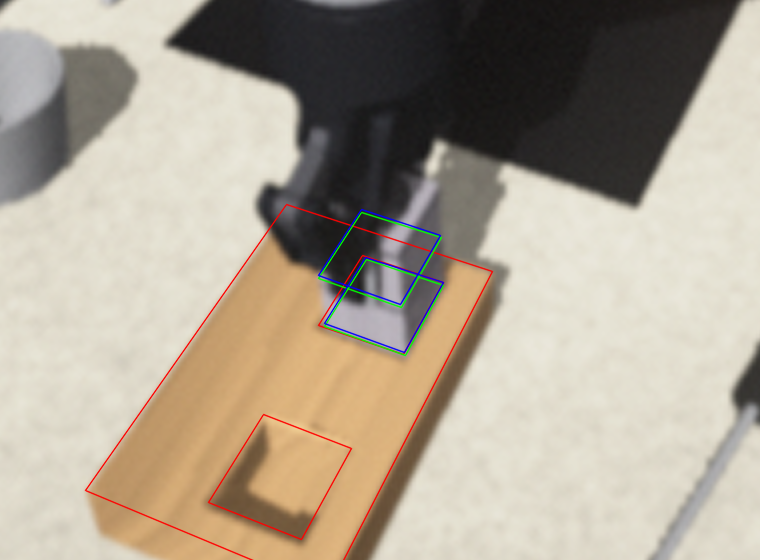

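```bash
cat > ov.py <<'E'
from fitc import *
import sys
def ov(img,c,pose,sx,name,k=10,only=(-.045,.045),half=(.021,.023)):
    q=proj(c,place(np.array([[sx,s,.032] for s in only]),pose)).mean(0)
    x0,y0=(q-[36,28]).astype(int)
    v=cv2.resize(img.astype(np.uint8)[y0:y0+56,x0:x0+72,::-1],None,fx=k,fy=k,interpolation=cv2.INTER_CUBIC)
    sq=np.array([[-1,-1,0],[1,-1,0],[1,1,0],[-1,1,0]])
    for s in only:
        for hh,col,z in((half[0],(0,0,255),.030),(half[1],(255,0,0),.032)):
            p=(proj(c,place(sq*hh+[sx,s,z],pose))-[x0-.5,y0-.5])*k-.5
            cv2.polylines(v,[np.round(p).astype(np.int32)],True,col,1,cv2.LINE_AA)
    cv2.imwrite(f"pics/{name}.png",v)
if __name__=="__main__":
    ov(np.load("f0_side.npy"),"side",[.4912,.2966,.0471],-.015,"o1")
    ov(np.load("f0_top.npy"),"top",[.4885,.2985,.0423],-.015,"o2")
E
python3 ov.py
```

```text
(no output)
```

View pics/o1.png

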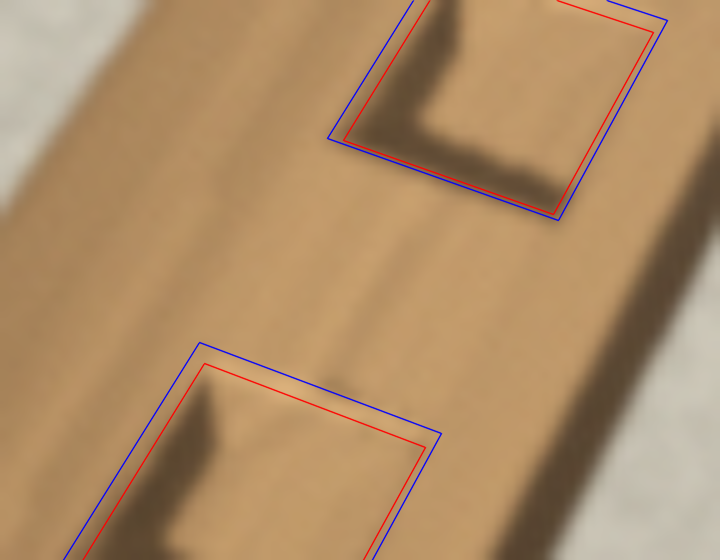

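View pics/o2.png

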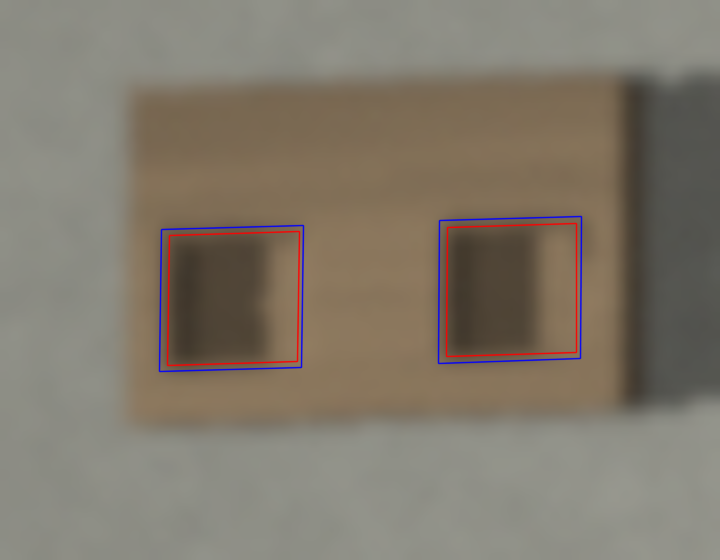

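Run:
```python
from fitc import *
k=11
for tag,ps in (("f1",[(.4766,.2511,.044),(.478,.2487,.044)]),("f2",[(.4754,.2525,.0322),(.4767,.2513,.0322)])):
    im=np.load(tag+"_side.npy");q=proj("side",[ps[0]])[0];x0,y0=(q-[34,34]).astype(int)
    v=cv2.resize(im.astype(np.uint8)[y0:y0+50,x0:x0+66,::-1],None,fx=k,fy=k,interpolation=cv2.INTER_CUBIC)
    sq=np.array([[-1,-1,0],[1,-1,0],[1,1,0],[-1,1,0]])
    for (x,y,z),col in zip(ps,((0,255,0),(255,0,0))):
        for zz in (0,.07):
            p=(proj("side",place(sq*.02+[0,0,zz],[x,y,.0455],z))-[x0-.5,y0-.5])*k-.5
            cv2.polylines(v,[np.round(p).astype(np.int32)],True,col,1,cv2.LINE_AA)
    cv2.imwrite(f"pics/z_{tag}.png",v)
```

```text
(no output)
```

View pics/z_f1.png

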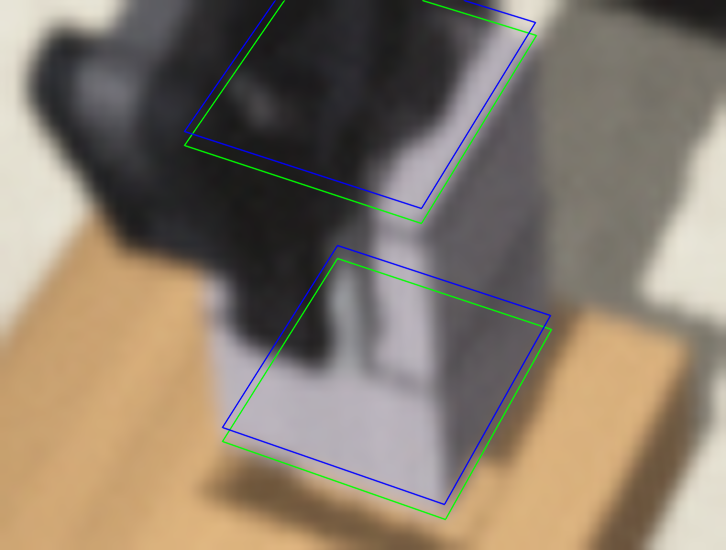

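View pics/z_f2.png

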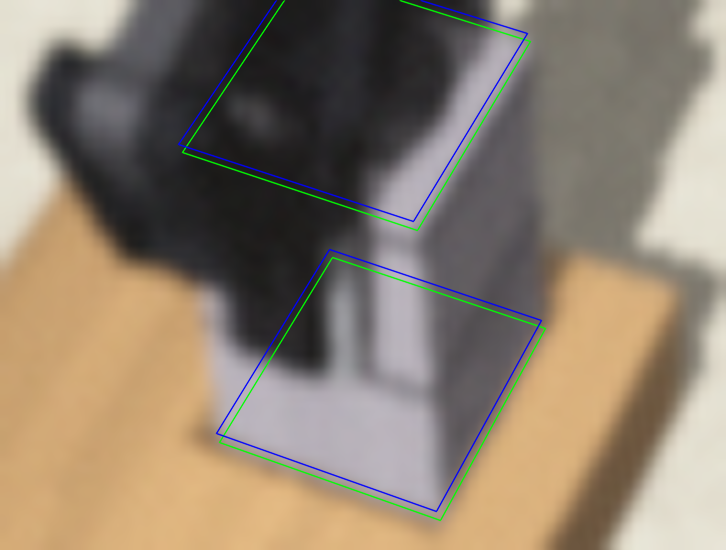

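Enlarged f2 shows a dark sliver of socket at the left (+x) foot corner near (200,437), so the foot is now slightly too far in -x. I'll go in between and slightly -y.

```bash
python3 -m crank '[{"angular":[0,0,0],"delta_pos":[0,0,-0.1],"gripper":0},{"angular":[0,0,0],"delta_pos":[0.027,0.022,0],"gripper":0},{"angular":[0,0,0],"delta_pos":[0,0,0],"gripper":0}]'; python3 go.py .4765 .2518 .0573 .045
python3 -m crank '[{"angular":[0,0,0],"delta_pos":[0,0,0.06],"gripper":0},{"angular":[0,0,0],"delta_pos":[0,0,0.04],"gripper":0},{"angular":[0,0,0],"delta_pos":[0,0,0],"gripper":0}]'; python3 go.py .4765 .2518 .0573 .045
python3 -m crank '[{"angular":[0,0,0],"delta_pos":[0,0,0.03],"gripper":0},{"angular":[0,0,0],"delta_pos":[0,0,0],"gripper":0}]'; python3 go.py .4765 .2518 .0573 .045
```

```text
time: 13.12
tool_pos: [0.4757, 0.2517, 0.0855]
tool_rot: [0.0, 1.0, 0.023, -0.0]
contact_force: [0.3, 0.3, -3.1]
gripper_width: 0.462
t 13.125 pos [0.476 0.252 0.086] yaw 0.0455 F [ 0.3   0.26 -3.06] T [-0.017 -0.006 -0.004] w 0.462 q [ 0.35  0.01  1.95 -0.    1.19  1.87]
shift units now-frame [ 0.029 -0.003  0.939] | target-frame [ 0.028 -0.003  0.939] | turn units [0.003 0.009 0.006]
time: 13.5
tool_pos: [0.476, 0.2518, 0.0832]
tool_rot: [0.0, 1.0, 0.023, -0.0]
contact_force: [-1.2, -0.8, 0.2]
gripper_width: 0.457
t 13.5 pos [0.476 0.252 0.083] yaw 0.0456 F [-1.25 -0.78  0.16] T [-0.145  0.284 -0.032] w 0.457 q [ 0.35  0.01  1.95 -0.    1.18  1.87]
shift units now-frame [0.018 0.002 0.864] | target-frame [0.018 0.002 0.864] | turn units [0.001 0.003 0.007]
time: 13.75
tool_pos: [0.4761, 0.2519, 0.0831]
tool_rot: [0.0, 1.0, 0.023, -0.0]
contact_force: [-2.7, -1.9, 4.9]
gripper_width: 0.461
t 13.75 pos [0.476 0.252 0.083] yaw 0.0456 F [-2.69 -1.87  4.86] T [-0.277  0.761  0.003] w 0.461 q [ 0.35  0.01  1.95 -0.    1.18  1.87]
shift units now-frame [0.013 0.003 0.859] | target-frame [0.013 0.003 0.859] | turn units [0.002 0.002 0.007]
```

Every contact stops at the same height (TCP 0.083), so the foot is on the flat rim rather than the chamfer. The moments put the load on the -x and +y rim, and the picture agrees. Shifting +x 2 mm and -y 1 mm.

```bash
python3 -m crank '[{"angular":[0,0,0],"delta_pos":[0,0,-0.1],"gripper":0},{"angular":[0,0,0],"delta_pos":[0.062,0.035,0],"gripper":0},{"angular":[0,0,0],"delta_pos":[0,0,0.04],"gripper":0},{"angular":[0,0,0],"delta_pos":[0,0,0.04],"gripper":0},{"angular":[0,0,0],"delta_pos":[0,0,0.03],"gripper":0},{"angular":[0,0,0],"delta_pos":[0,0,0],"gripper":0}]'; python3 go.py .478 .2508 .0573 .045
```

```text
time: 14.5
tool_pos: [0.4777, 0.2509, 0.0815]
tool_rot: [0.0, 1.0, 0.023, -0.0]
contact_force: [-0.5, 0.1, -1.5]
gripper_width: 0.462
t 14.5 pos [0.478 0.251 0.082] yaw 0.0456 F [-0.45  0.12 -1.45] T [0.058 0.032 0.016] w 0.462 q [0.35 0.02 1.94 0.   1.18 1.87]
shift units now-frame [0.011 0.002 0.808] | target-frame [0.01  0.002 0.808] | turn units [0.001 0.005 0.006]
```

It entered the mouth with no contact force. Continuing down slowly.

```bash
python3 -m crank '[{"angular":[0,0,0],"delta_pos":[0,0,0.04],"gripper":0},{"angular":[0,0,0],"delta_pos":[0,0,0.04],"gripper":0},{"angular":[0,0,0],"delta_pos":[0,0,0.04],"gripper":0}]'; python3 go.py .478 .2508 .0573 .045
python3 -m crank '[{"angular":[0,0,0],"delta_pos":[0,0,0.04],"gripper":0},{"angular":[0,0,0],"delta_pos":[0,0,0.04],"gripper":0},{"angular":[0,0,0],"delta_pos":[0,0,0.04],"gripper":0}]'; python3 go.py .478 .2508 .0573 .045
```

```text
time: 14.88
tool_pos: [0.4779, 0.2509, 0.0781]
tool_rot: [0.0, 1.0, 0.023, 0.0]
contact_force: [-0.3, 0.9, -2.2]
gripper_width: 0.464
t 14.875 pos [0.478 0.251 0.078] yaw 0.0455 F [-0.28  0.87 -2.18] T [-0.026  0.065 -0.053] w 0.464 q [ 0.35  0.02  1.95 -0.    1.17  1.87]
shift units now-frame [0.004 0.002 0.694] | target-frame [0.004 0.002 0.694] | turn units [ 0.    -0.     0.006]
time: 15.25
tool_pos: [0.4778, 0.2509, 0.0745]
tool_rot: [0.0, 1.0, 0.023, -0.0]
contact_force: [0.1, -0.0, -1.7]
gripper_width: 0.456
t 15.25 pos [0.478 0.251 0.074] yaw 0.0456 F [ 0.14 -0.03 -1.74] T [-0.002 -0.034  0.013] w 0.456 q [ 0.35  0.03  1.95 -0.    1.17  1.87]
shift units now-frame [0.005 0.002 0.574] | target-frame [0.005 0.002 0.574] | turn units [0.001 0.    0.007]
```

```bash
python3 -m crank '[{"angular":[0,0,0],"delta_pos":[0,0,0.04],"gripper":0},{"angular":[0,0,0],"delta_pos":[0,0,0.04],"gripper":0},{"angular":[0,0,0],"delta_pos":[0,0,0.04],"gripper":0},{"angular":[0,0,0],"delta_pos":[0,0,0.04],"gripper":0},{"angular":[0,0,0],"delta_pos":[0,0,0.04],"gripper":0},{"angular":[0,0,0],"delta_pos":[0,0,0.04],"gripper":0}]'; python3 go.py .478 .2508 .0573 .045
python3 -m crank '[{"angular":[0,0,0],"delta_pos":[0,0,0.04],"gripper":0},{"angular":[0,0,0],"delta_pos":[0,0,0.04],"gripper":0},{"angular":[0,0,0],"delta_pos":[0,0,0.04],"gripper":0},{"angular":[0,0,0],"delta_pos":[0,0,0.04],"gripper":0},{"angular":[0,0,0],"delta_pos":[0,0,0.04],"gripper":0},{"angular":[0,0,0],"delta_pos":[0,0,0.04],"gripper":0}]'; python3 go.py .478 .2508 .0573 .045
```

```text
time: 16.0
tool_pos: [0.4779, 0.2509, 0.0673]
tool_rot: [0.0, 1.0, 0.023, 0.0]
contact_force: [-0.1, -0.4, -1.9]
gripper_width: 0.458
t 16.0 pos [0.478 0.251 0.067] yaw 0.0455 F [-0.12 -0.38 -1.94] T [-0.046  0.029  0.024] w 0.458 q [ 0.35  0.04  1.95 -0.    1.15  1.87]
shift units now-frame [0.004 0.002 0.334] | target-frame [0.004 0.002 0.334] | turn units [ 0.    -0.     0.006]
time: 16.75
tool_pos: [0.4779, 0.2509, 0.0601]
tool_rot: [-0.0, 1.0, 0.023, -0.0]
contact_force: [-0.2, -0.5, -2.7]
gripper_width: 0.459
t 16.75 pos [0.478 0.251 0.06 ] yaw 0.0455 F [-0.22 -0.53 -2.7 ] T [-0.037 -0.014  0.038] w 0.459 q [0.35 0.05 1.95 0.   1.14 1.87]
shift units now-frame [0.005 0.003 0.094] | target-frame [0.005 0.003 0.094] | turn units [-0.     0.     0.006]
```

```bash
python3 -m crank '[{"angular":[0,0,0],"delta_pos":[0,0,0.03],"gripper":0},{"angular":[0,0,0],"delta_pos":[0,0,0.03],"gripper":0},{"angular":[0,0,0],"delta_pos":[0,0,0.02],"gripper":0},{"angular":[0,0,0],"delta_pos":[0,0,0.02],"gripper":0},{"angular":[0,0,0],"delta_pos":[0,0,0.01],"gripper":0}]'; python3 go.py .478 .2508 .0573 .045
```

```text
time: 17.38
tool_pos: [0.4779, 0.2509, 0.0574]
tool_rot: [0.0, 1.0, 0.023, -0.0]
contact_force: [-2.1, -0.6, 2.1]
gripper_width: 0.466
t 17.375 pos [0.478 0.251 0.057] yaw 0.0456 F [-2.13 -0.58  2.14] T [-0.092  0.374  0.033] w 0.466 q [ 0.35  0.05  1.95 -0.    1.14  1.87]
shift units now-frame [0.002 0.002 0.002] | target-frame [0.002 0.002 0.002] | turn units [0.002 0.002 0.007]
```

Seated: the TCP is at 0.0574 as predicted, with about 4 N of floor reaction. Releasing and lifting.

```bash
python3 -m crank '[{"angular":[0,0,0],"delta_pos":[0,0,0],"gripper":0.5},{"angular":[0,0,0],"delta_pos":[0,0,0],"gripper":0.6},{"angular":[0,0,0],"delta_pos":[0,0,0],"gripper":0.8},{"angular":[0,0,0],"delta_pos":[0,0,0],"gripper":1},{"angular":[0,0,0],"delta_pos":[0,0,0],"gripper":1},{"angular":[0,0,0],"delta_pos":[0,0,-0.3],"gripper":1},{"angular":[0,0,0],"delta_pos":[0,0,-0.7],"gripper":1},{"angular":[0,0,0],"delta_pos":[0,0,-1],"gripper":1},{"angular":[0,0,0],"delta_pos":[0,0,-1],"gripper":1},{"angular":[0,0,0],"delta_pos":[0,0,-0.5],"gripper":1}]'; python3 snap.py s4; python3 go.py .661 -.0465 .16 .28
```

```text
time: 18.62
tool_pos: [0.4789, 0.2513, 0.1646]
tool_rot: [-0.001, 1.0, 0.023, 0.002]
contact_force: [0.6, -0.0, -0.3]
gripper_width: 1.002
t 18.725 pos [0.479 0.251 0.164] yaw 0.0456 F [ 0.22 -1.17  0.22] T [ 0.     0.041 -0.025] w 1.003 q [ 0.35 -0.08  1.89  0.    1.33  1.87]
shift units now-frame [ 5.605 10.194  0.153] | target-frame [ 3.084 11.217  0.143] | turn units [-0.009 -0.049 -2.686]
```

View pics/s4_side.png

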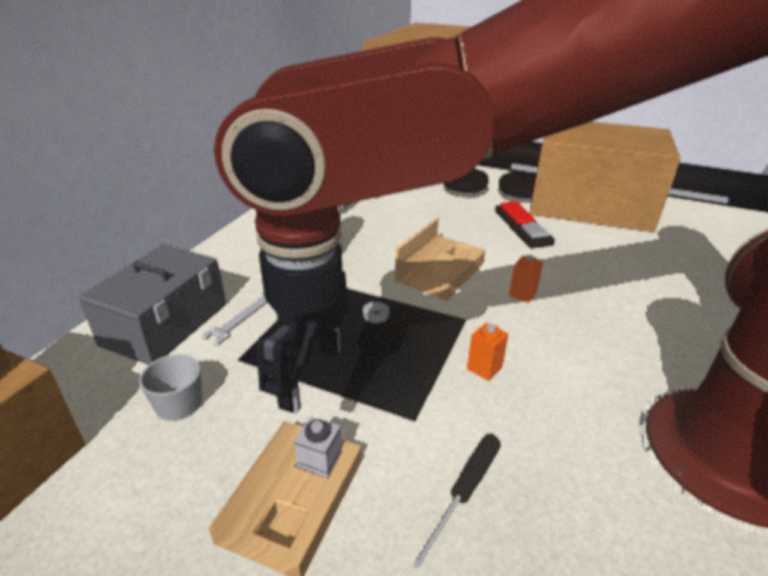

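View pics/s4_top.png

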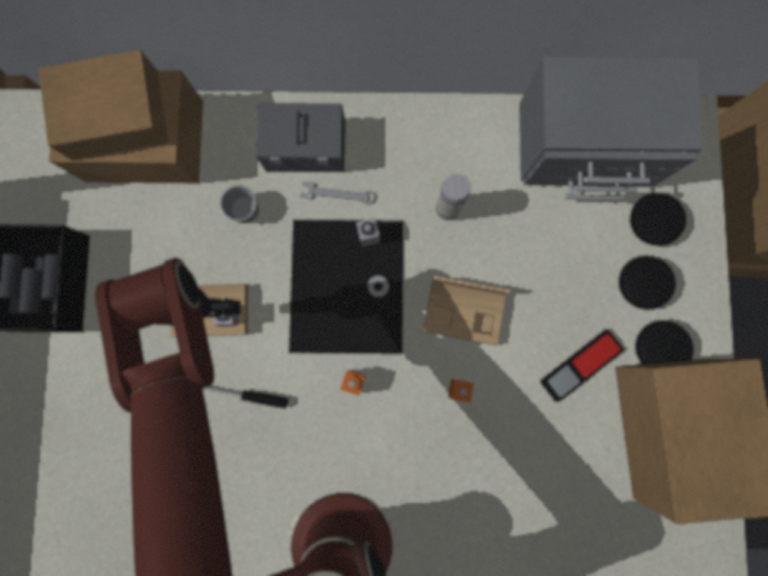

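Cartridge 1 is standing in the plain rack's inner socket (side view (318,450)). On to the far cartridge at top view (368,232), grey and on the mat.

```bash
python3 -m crank '[{"angular":[0,0,-0.7],"delta_pos":[0.2,0.4,0],"gripper":1},{"angular":[0,0,-1],"delta_pos":[0.3,0.8,0],"gripper":1},{"angular":[0,0,-0.98],"delta_pos":[0.3,1,0],"gripper":1},{"angular":[0,0,0],"delta_pos":[0.3,1,0],"gripper":1},{"angular":[0,0,0],"delta_pos":[0.3,1,0],"gripper":1},{"angular":[0,0,0],"delta_pos":[0.3,1,0],"gripper":1},{"angular":[0,0,0],"delta_pos":[0.3,1,0],"gripper":1},{"angular":[0,0,0],"delta_pos":[0.3,1,0],"gripper":1},{"angular":[0,0,0],"delta_pos":[0.3,1,0],"gripper":1},{"angular":[0,0,0],"delta_pos":[0.2,1,0],"gripper":1},{"angular":[0,0,0],"delta_pos":[0.1,0.7,0],"gripper":1},{"angular":[0,0,0],"delta_pos":[0,0.4,0],"gripper":1}]'; python3 go.py .6615 -.0462 .054 .28; python3 snap.py s5 side
```

```text
time: 20.23
tool_pos: [0.6379, -0.0284, 0.1608]
tool_rot: [-0.0, 0.99, 0.139, -0.001]
contact_force: [-0.5, -0.6, -0.3]
gripper_width: 1.001
t 20.225 pos [ 0.638 -0.028  0.161] yaw 0.2788 F [-0.54 -0.58 -0.28] T [ 0.021 -0.028 -0.02 ] w 1.001 q [-0.16  0.15  1.66  0.    1.34  1.13]
shift units now-frame [0.6   0.789 3.559] | target-frame [0.594 0.787 3.56 ] | turn units [-0.01   0.018 -0.014]
```

View pics/s5_side.png

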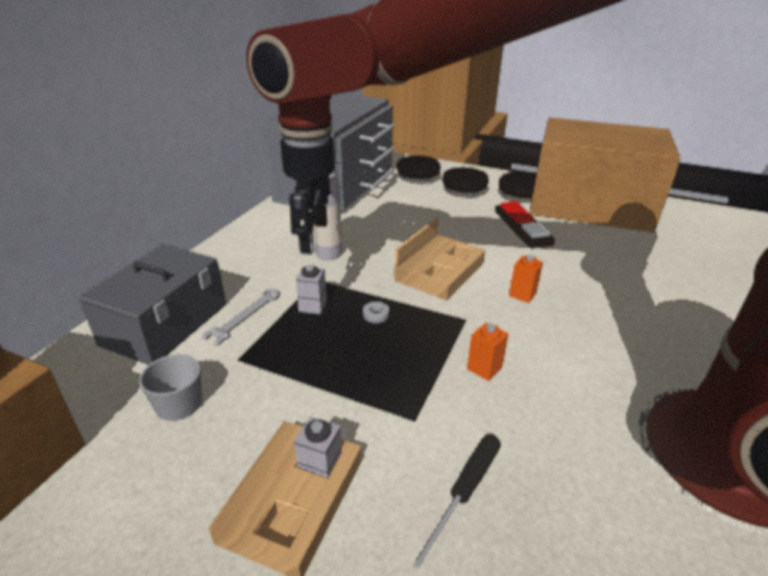

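```bash
python3 -m crank '[{"angular":[0,0,0],"delta_pos":[0.3,0.4,0],"gripper":1},{"angular":[0,0,0],"delta_pos":[0.25,0.3,0.2],"gripper":1},{"angular":[0,0,0],"delta_pos":[0.04,0.09,0.5],"gripper":1},{"angular":[0,0,0],"delta_pos":[0,0,0.8],"gripper":1},{"angular":[0,0,0],"delta_pos":[0,0,0.8],"gripper":1},{"angular":[0,0,0],"delta_pos":[0,0,0.7],"gripper":1},{"angular":[0,0,0],"delta_pos":[0,0,0.4],"gripper":1},{"angular":[0,0,0],"delta_pos":[0,0,0.15],"gripper":1},{"angular":[0,0,0],"delta_pos":[0,0,0],"gripper":1}]'; python3 go.py .6615 -.0462 .054 .28; python3 snap.py s6 side
python3 - <<'E'
import cv2
im=cv2.imread("pics/s6_side.png")[200:360,240:420];cv2.imwrite("pics/c6.png",cv2.resize(im,None,fx=4,fy=3.6))
E
```

```text
time: 21.4
tool_pos: [0.6619, -0.0456, 0.0557]
tool_rot: [0.0, 0.99, 0.139, 0.0]
contact_force: [-0.4, 0.2, 0.1]
gripper_width: 0.999
t 21.4 pos [ 0.662 -0.046  0.056] yaw 0.2795 F [-0.42  0.24  0.1 ] T [-0.011  0.009 -0.017] w 0.999 q [-0.18  0.32  1.65  0.    1.17  1.11]
shift units now-frame [-0.02   0.017  0.056] | target-frame [-0.02   0.017  0.056] | turn units [ 0.002 -0.005 -0.006]
```

View pics/c6.png

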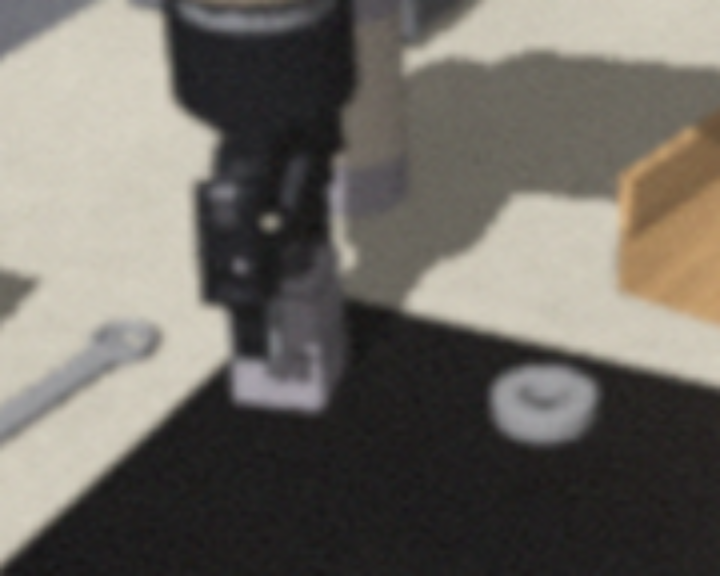

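The fingers straddle the cartridge (crop (285,340)). Closing and lifting 15 mm.

```bash
python3 -m crank '[{"angular":[0,0,0],"delta_pos":[0,0,0.04],"gripper":0.4},{"angular":[0,0,0],"delta_pos":[0,0,0],"gripper":0.4},{"angular":[0,0,0],"delta_pos":[0,0,0],"gripper":0.3},{"angular":[0,0,0],"delta_pos":[0,0,0],"gripper":0.2},{"angular":[0,0,0],"delta_pos":[0,0,0],"gripper":0.1},{"angular":[0,0,0],"delta_pos":[0,0,0],"gripper":0},{"angular":[0,0,0],"delta_pos":[0,0,0],"gripper":0}]'; python3 go.py
python3 -m crank '[{"angular":[0,0,0],"delta_pos":[0,0,-0.05],"gripper":0},{"angular":[0,0,0],"delta_pos":[0,0,-0.15],"gripper":0},{"angular":[0,0,0],"delta_pos":[0,0,-0.2],"gripper":0},{"angular":[0,0,0],"delta_pos":[0,0,-0.15],"gripper":0},{"angular":[0,0,0],"delta_pos":[0,0,0],"gripper":0},{"angular":[0,0,0],"delta_pos":[0,0,0],"gripper":0},{"angular":[0,0,0],"delta_pos":[0,0,0],"gripper":0}]'; python3 go.py
for i in 1 2 3; do python3 -m crank '[{"angular":[0,0,0],"delta_pos":[0,0,0],"gripper":0},{"angular":[0,0,0],"delta_pos":[0,0,0],"gripper":0}]' | grep force; done
python3 go.py; python3 snap.py s7 side;python3 - <<'E'
import cv2
im=cv2.imread("pics/s7_side.png")[200:360,240:420];cv2.imwrite("pics/c7.png",cv2.resize(im,None,fx=4,fy=3.6))
E
```

```text
time: 22.32
tool_pos: [0.6624, -0.046, 0.0551]
tool_rot: [0.001, 0.99, 0.139, 0.001]
contact_force: [1.5, -3.5, 5.5]
gripper_width: 0.464
t 22.325 pos [ 0.662 -0.046  0.055] yaw 0.2794 F [ 1.47 -3.47  5.51] T [-0.509 -0.188  0.039] w 0.464 q [-0.18  0.32  1.65 -0.    1.17  1.11]
time: 23.2
tool_pos: [0.6614, -0.0455, 0.0704]
tool_rot: [-0.0, 0.99, 0.139, -0.0]
contact_force: [0.4, -0.2, -5.8]
gripper_width: 0.462
t 23.2 pos [ 0.661 -0.045  0.07 ] yaw 0.2794 F [ 0.42 -0.19 -5.82] T [ 0.004 -0.047 -0.053] w 0.462 q [-0.18  0.3   1.64  0.    1.2   1.11]
contact_force: [-0.5, 0.1, -5.6]
contact_force: [-0.5, -0.4, -5.9]
contact_force: [-1.1, -0.2, -5.7]
t 23.95 pos [ 0.662 -0.045  0.071] yaw 0.2794 F [-1.12 -0.19 -5.72] T [ 0.003  0.047 -0.058] w 0.456 q [-0.18  0.3   1.64  0.    1.2   1.11]
```

View pics/c7.png

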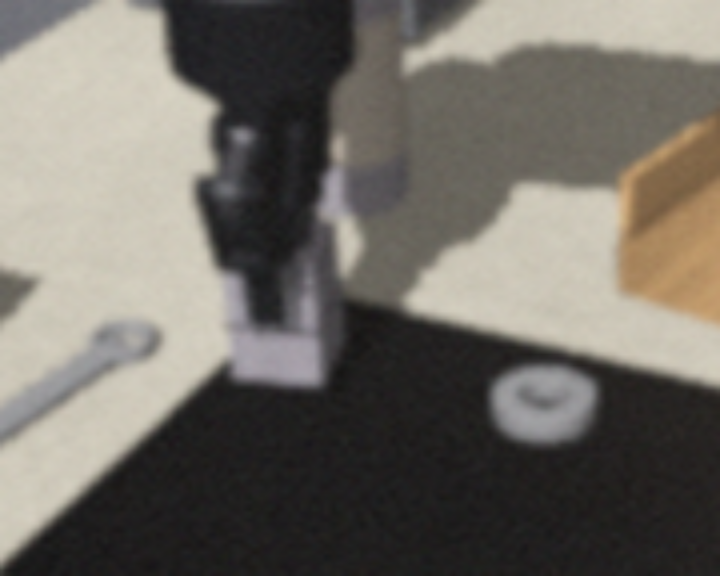

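Load is about 5.8 N, so 0.59 kg: full. It goes in the fenced right rack. First I'll check the rack fit against the pictures.

Run:
```python
from ov import *
ov(np.load("f0_side.npy"),"side",[.4915,-.2566,-.163],-.015,"o3")
ov(np.load("f0_top.npy"),"top",[.4906,-.2581,-.1695],-.015,"o4")
```

```text
(no output)
```

View pics/o3.png

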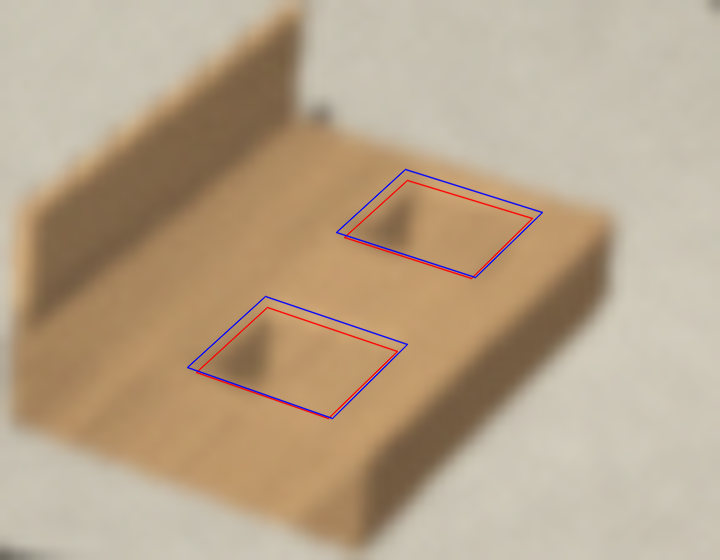

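View pics/o4.png

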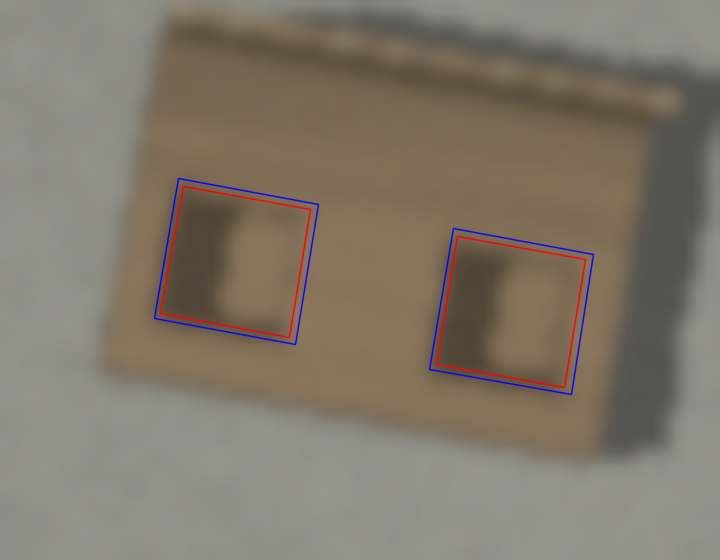

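Both overlays sit on the sockets. Carrying the cartridge above fence height and toward -x first.

```bash
python3 -m crank '[{"angular":[0,0,0],"delta_pos":[0,0,-0.3],"gripper":0},{"angular":[0,0,0.5],"delta_pos":[-0.2,0,-0.6],"gripper":0},{"angular":[0,0,0.9],"delta_pos":[-0.5,0,-0.6],"gripper":0},{"angular":[0,0,1],"delta_pos":[-0.8,0,-0.5],"gripper":0},{"angular":[0,0,1],"delta_pos":[-1,0.3,-0.1],"gripper":0},{"angular":[0,0,1],"delta_pos":[-0.8,0.6,0],"gripper":0},{"angular":[0,0,0.7],"delta_pos":[-0.6,0.8,0],"gripper":0},{"angular":[0,0,0],"delta_pos":[-0.4,0.9,0],"gripper":0},{"angular":[0,0,0],"delta_pos":[-0.2,0.9,0],"gripper":0},{"angular":[0,0,0],"delta_pos":[0,0.7,0],"gripper":0},{"angular":[0,0,0],"delta_pos":[0,0.3,0],"gripper":0},{"angular":[0,0,0],"delta_pos":[0,0,0],"gripper":0}]'; python3 go.py .4843 -.2091 .0955 -.167
```

```text
time: 25.5
tool_pos: [0.5122, -0.1852, 0.1342]
tool_rot: [-0.0, 0.997, -0.083, 0.0]
contact_force: [0.3, 0.1, -6.5]
gripper_width: 0.462
t 25.5 pos [ 0.512 -0.185  0.134] yaw -0.1665 F [ 0.32  0.13 -6.54] T [-0.013 -0.032 -0.012] w 0.462 q [-0.48 -0.04  1.9   0.    1.28  1.25]
shift units now-frame [-0.785  0.94   1.29 ] | target-frame [-0.784  0.94   1.29 ] | turn units [-0.002 -0.008  0.006]
```

```bash
python3 -m crank '[{"angular":[0,0,0],"delta_pos":[-0.3,0.2,0],"gripper":0},{"angular":[0,0,0],"delta_pos":[-0.3,0.4,0.1],"gripper":0},{"angular":[0,0,0],"delta_pos":[-0.18,0.34,0.3],"gripper":0},{"angular":[0,0,0],"delta_pos":[0,0,0.4],"gripper":0},{"angular":[0,0,0],"delta_pos":[0,0,0.35],"gripper":0},{"angular":[0,0,0],"delta_pos":[0,0,0.14],"gripper":0},{"angular":[0,0,0],"delta_pos":[0,0,0],"gripper":0}]'; python3 go.py .4843 -.2091 .0955 -.167;  python3 grab.py f3 4 side;python3 rel.py f3 .0440 .4843 -.2091 -.167 .4915 -.2566 -.163 -.015 .045
```

```text
time: 26.38
tool_pos: [0.4841, -0.2086, 0.0944]
tool_rot: [-0.0, 0.997, -0.083, -0.0]
contact_force: [0.2, 0.4, -4.8]
gripper_width: 0.462
t 26.375 pos [ 0.484 -0.209  0.094] yaw -0.1653 F [ 0.2   0.42 -4.79] T [-0.027  0.011  0.007] w 0.462 q [-0.55 -0.03  1.97  0.    1.21  1.19]
shift units now-frame [ 0.008  0.016 -0.038] | target-frame [ 0.008  0.016 -0.038] | turn units [-0.006  0.012  0.02 ]
cart fit [ 0.4848 -0.2098] cost 0.006338391505768154 0.006228863365506205 vs TCP [ 0.0005 -0.0007] socket [ 0.484  -0.2098] need move world [-0.0008  0.0001]
```

View pics/f3_rel.png

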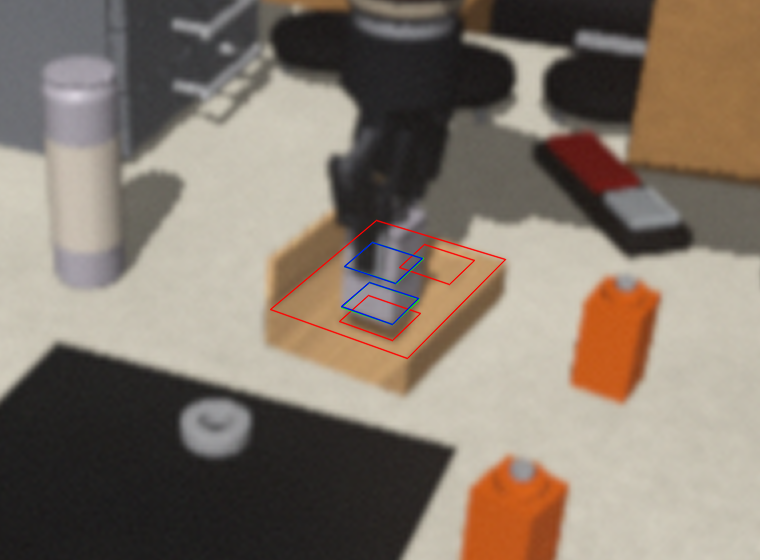

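The camera fit puts the cartridge within 1 mm of the socket centre. Lowering with force checks.

```bash
python3 -m crank '[{"angular":[0,0,0],"delta_pos":[-0.01,0.01,0.05],"gripper":0},{"angular":[0,0,0],"delta_pos":[0,0,0.1],"gripper":0},{"angular":[0,0,0],"delta_pos":[0,0,0.1],"gripper":0},{"angular":[0,0,0],"delta_pos":[0,0,0.04],"gripper":0},{"angular":[0,0,0],"delta_pos":[0,0,0.03],"gripper":0}]'; python3 go.py .4838 -.209 .0573 -.166
python3 -m crank '[{"angular":[0,0,0],"delta_pos":[0,0,0.04],"gripper":0},{"angular":[0,0,0],"delta_pos":[0,0,0.03],"gripper":0},{"angular":[0,0,0],"delta_pos":[0,0,0.03],"gripper":0},{"angular":[0,0,0],"delta_pos":[0,0,0],"gripper":0}]'; python3 go.py .4838 -.209 .0573 -.166
```

```text
time: 27.2
tool_pos: [0.4838, -0.2092, 0.0852]
tool_rot: [-0.0, 0.997, -0.083, -0.0]
contact_force: [-1.1, 0.2, -5.3]
gripper_width: 0.461
t 27.2 pos [ 0.484 -0.209  0.085] yaw -0.1657 F [-1.15  0.2  -5.27] T [0.04  0.002 0.017] w 0.461 q [-0.55 -0.02  1.97 -0.    1.19  1.19]
shift units now-frame [-0.002 -0.006  0.931] | target-frame [-0.002 -0.006  0.931] | turn units [-0.001  0.002  0.004]
time: 27.7
tool_pos: [0.4839, -0.2092, 0.0823]
tool_rot: [-0.0, 0.997, -0.083, -0.0]
contact_force: [0.7, 1.0, -6.6]
gripper_width: 0.462
t 27.7 pos [ 0.484 -0.209  0.082] yaw -0.1657 F [ 0.72  0.99 -6.57] T [-0.005  0.005  0.011] w 0.462 q [-0.55 -0.01  1.97  0.    1.18  1.19]
shift units now-frame [-0.003 -0.005  0.835] | target-frame [-0.003 -0.005  0.835] | turn units [-0.001  0.001  0.004]
```

```bash
python3 -m crank '[{"angular":[0,0,0],"delta_pos":[0,0,0.03],"gripper":0},{"angular":[0,0,0],"delta_pos":[0,0,0.03],"gripper":0},{"angular":[0,0,0],"delta_pos":[0,0,0],"gripper":0}]'; python3 go.py .4838 -.209 .0573 -.166
python3 -m crank '[{"angular":[0,0,0],"delta_pos":[0,0,0.03],"gripper":0},{"angular":[0,0,0],"delta_pos":[0,0,0.03],"gripper":0},{"angular":[0,0,0],"delta_pos":[0,0,0.03],"gripper":0}]'; python3 go.py .4838 -.209 .0573 -.166
```

```text
time: 28.08
tool_pos: [0.4839, -0.2092, 0.0805]
tool_rot: [-0.0, 0.997, -0.083, -0.0]
contact_force: [0.8, 0.3, -6.8]
gripper_width: 0.461
t 28.075 pos [ 0.484 -0.209  0.081] yaw -0.1656 F [ 0.76  0.27 -6.81] T [ 0.006  0.002 -0.034] w 0.461 q [-0.55 -0.01  1.97  0.    1.18  1.19]
shift units now-frame [-0.003 -0.005  0.773] | target-frame [-0.003 -0.005  0.773] | turn units [-0.001  0.002  0.004]
time: 28.45
tool_pos: [0.4839, -0.2092, 0.0778]
tool_rot: [0.0, 0.997, -0.083, 0.0]
contact_force: [-0.6, -0.7, -6.1]
gripper_width: 0.46
t 28.45 pos [ 0.484 -0.209  0.078] yaw -0.1657 F [-0.6  -0.66 -6.14] T [ 0.062  0.049 -0.   ] w 0.46 q [-0.55 -0.01  1.98  0.    1.17  1.19]
shift units now-frame [-0.005 -0.006  0.685] | target-frame [-0.005 -0.006  0.685] | turn units [ 0.    -0.001  0.004]
```

In the socket with no contact. Continuing.

```bash
python3 -m crank '[{"angular":[0,0,0],"delta_pos":[0,0,0.04],"gripper":0},{"angular":[0,0,0],"delta_pos":[0,0,0.04],"gripper":0},{"angular":[0,0,0],"delta_pos":[0,0,0.04],"gripper":0},{"angular":[0,0,0],"delta_pos":[0,0,0.04],"gripper":0},{"angular":[0,0,0],"delta_pos":[0,0,0.04],"gripper":0},{"angular":[0,0,0],"delta_pos":[0,0,0.04],"gripper":0}]'; python3 go.py .4838 -.209 .0573 -.166
python3 -m crank '[{"angular":[0,0,0],"delta_pos":[0,0,0.04],"gripper":0},{"angular":[0,0,0],"delta_pos":[0,0,0.04],"gripper":0},{"angular":[0,0,0],"delta_pos":[0,0,0.04],"gripper":0},{"angular":[0,0,0],"delta_pos":[0,0,0.04],"gripper":0},{"angular":[0,0,0],"delta_pos":[0,0,0.04],"gripper":0},{"angular":[0,0,0],"delta_pos":[0,0,0.04],"gripper":0},{"angular":[0,0,0],"delta_pos":[0,0,0.04],"gripper":0},{"angular":[0,0,0],"delta_pos":[0,0,0.03],"gripper":0}]'; python3 go.py .4838 -.209 .0573 -.166
```

```text
time: 29.2
tool_pos: [0.4839, -0.2092, 0.0706]
tool_rot: [0.0, 0.997, -0.083, 0.0]
contact_force: [-0.4, 0.5, -5.2]
gripper_width: 0.459
t 29.2 pos [ 0.484 -0.209  0.071] yaw -0.1656 F [-0.41  0.53 -5.24] T [-0.039  0.063  0.053] w 0.459 q [-0.55  0.    1.98 -0.    1.16  1.19]
shift units now-frame [-0.005 -0.006  0.445] | target-frame [-0.005 -0.006  0.445] | turn units [ 0.    -0.     0.004]
time: 30.2
tool_pos: [0.4839, -0.2092, 0.0613]
tool_rot: [-0.0, 0.997, -0.083, -0.0]
contact_force: [0.2, 0.2, -5.7]
gripper_width: 0.459
t 30.2 pos [ 0.484 -0.209  0.061] yaw -0.1657 F [ 0.17  0.23 -5.72] T [0.044 0.061 0.041] w 0.459 q [-0.55  0.02  1.98  0.    1.14  1.19]
shift units now-frame [-0.005 -0.006  0.134] | target-frame [-0.005 -0.006  0.134] | turn units [-0.     0.     0.004]
```

```bash
python3 -m crank '[{"angular":[0,0,0],"delta_pos":[0,0,0.03],"gripper":0},{"angular":[0,0,0],"delta_pos":[0,0,0.03],"gripper":0},{"angular":[0,0,0],"delta_pos":[0,0,0.03],"gripper":0},{"angular":[0,0,0],"delta_pos":[0,0,0.02],"gripper":0},{"angular":[0,0,0],"delta_pos":[0,0,0.015],"gripper":0},{"angular":[0,0,0],"delta_pos":[0,0,0.015],"gripper":0}]'; python3 go.py .4838 -.209 .0573 -.166
```

```text
time: 30.95
tool_pos: [0.4839, -0.2092, 0.0572]
tool_rot: [-0.0, 0.997, -0.083, -0.0]
contact_force: [-0.9, 0.5, -5.6]
gripper_width: 0.461
t 30.95 pos [ 0.484 -0.209  0.057] yaw -0.1656 F [-0.89  0.5  -5.58] T [ 0.014  0.045 -0.057] w 0.461 q [-0.55  0.02  1.98  0.    1.13  1.19]
shift units now-frame [-0.005 -0.006 -0.004] | target-frame [-0.005 -0.006 -0.004] | turn units [-0.     0.     0.004]
```

```bash
python3 -m crank '[{"angular":[0,0,0],"delta_pos":[0,0,0.015],"gripper":0},{"angular":[0,0,0],"delta_pos":[0,0,0.015],"gripper":0},{"angular":[0,0,0],"delta_pos":[0,0,0.015],"gripper":0},{"angular":[0,0,0],"delta_pos":[0,0,0],"gripper":0}]'; python3 go.py .4838 -.209 .0573 -.166
```

```text
time: 31.45
tool_pos: [0.484, -0.2093, 0.0571]
tool_rot: [-0.0, 0.997, -0.083, -0.0]
contact_force: [-4.9, 3.0, 4.9]
gripper_width: 0.46
t 31.45 pos [ 0.484 -0.209  0.057] yaw -0.1654 F [-4.85  2.98  4.93] T [0.581 0.875 0.099] w 0.46 q [-0.55  0.02  1.98 -0.    1.13  1.19]
shift units now-frame [-0.009 -0.008 -0.007] | target-frame [-0.009 -0.008 -0.007] | turn units [-0.001  0.005  0.006]
```

It's on the floor at TCP 0.0571. I'll relax the push slightly, release and retreat.

```bash
python3 -m crank '[{"angular":[0,0,0],"delta_pos":[0,0,-0.025],"gripper":0},{"angular":[0,0,0],"delta_pos":[0,0,0],"gripper":0.5},{"angular":[0,0,0],"delta_pos":[0,0,0],"gripper":0.6},{"angular":[0,0,0],"delta_pos":[0,0,0],"gripper":0.8},{"angular":[0,0,0],"delta_pos":[0,0,0],"gripper":1},{"angular":[0,0,0],"delta_pos":[0,0,0],"gripper":1},{"angular":[0,0,0],"delta_pos":[0,0,-0.3],"gripper":1},{"angular":[0,0,0],"delta_pos":[0,0,-0.7],"gripper":1},{"angular":[0,0,0],"delta_pos":[0,0,-1],"gripper":1},{"angular":[0,0,0],"delta_pos":[0,0,-1],"gripper":1},{"angular":[0,0,0],"delta_pos":[0,0,-0.8],"gripper":1},{"angular":[0,0,0],"delta_pos":[0,0,-0.3],"gripper":1}]'
python3 -m crank '[{"angular":[0,0,0],"delta_pos":[-0.5,0,-0.5],"gripper":1},{"angular":[0,0,0],"delta_pos":[-1,0,-0.5],"gripper":1},{"angular":[0,0,0],"delta_pos":[-1,0,0],"gripper":1},{"angular":[0,0,0],"delta_pos":[-0.5,0,0],"gripper":1},{"angular":[0,0,0],"delta_pos":[0,0,0],"gripper":1},{"angular":[0,0,0],"delta_pos":[0,0,0],"gripper":1}]'; python3 go.py; python3 snap.py s8
```

```text
time: 32.95
tool_pos: [0.4848, -0.2097, 0.1822]
tool_rot: [0.001, 0.997, -0.083, 0.002]
contact_force: [-0.8, 0.5, -0.2]
gripper_width: 0.997
time: 33.7
tool_pos: [0.3954, -0.1944, 0.2094]
tool_rot: [-0.0, 0.997, -0.083, -0.0]
contact_force: [0.4, -0.1, 0.3]
gripper_width: 1.003
t 33.7 pos [ 0.395 -0.194  0.209] yaw -0.1656 F [ 0.42 -0.12  0.29] T [-0.003  0.012  0.004] w 1.003 q [-0.63 -0.39  2.07  0.    1.46  1.11]
```

View pics/s8_side.png

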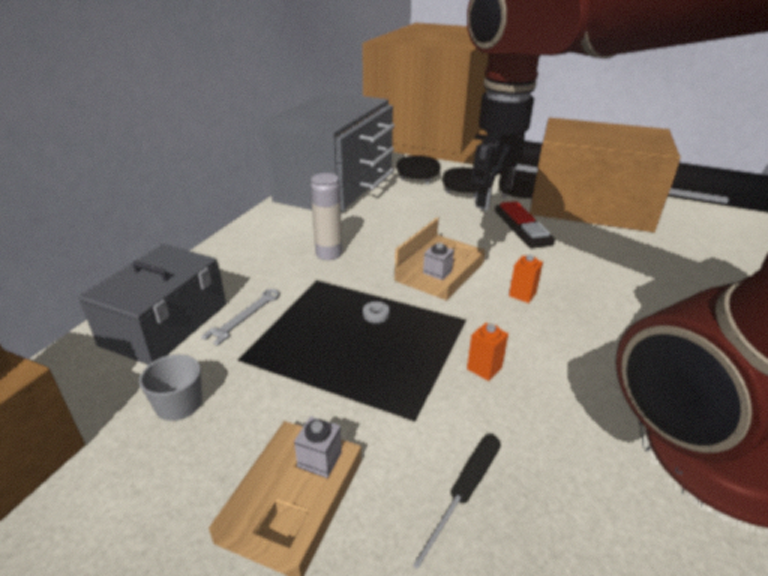

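View pics/s8_top.png

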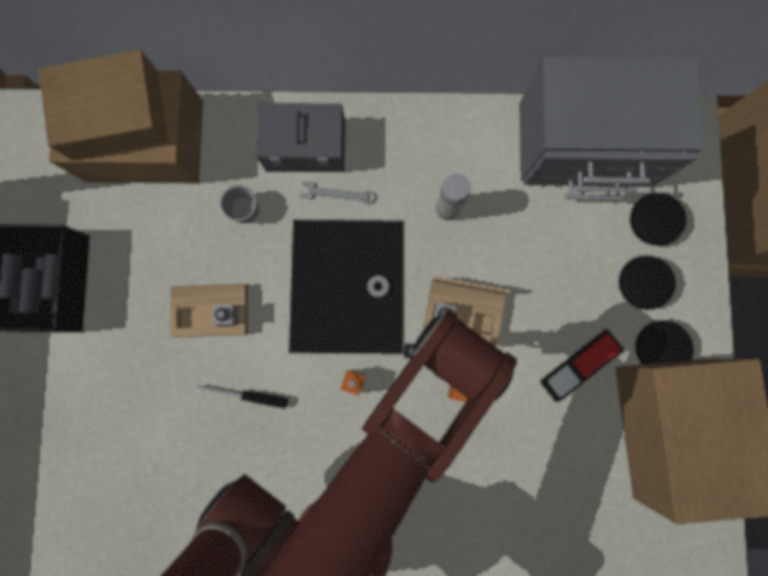

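Both cartridges stand in their sockets: drained in the plain rack at side view (318,448), full in the fenced rack at (438,262). The bystanders haven't moved and the arm is clear, so I'm handing in.

```bash
python3 -c "
from plant import *
print(job_done())"
```

```text
the job is handed in; nothing more can be done
None
```

Both cartridges are seated upright in their racks, and I handed the job in at about 34 s of the 64 s allowed. No verdict was reported.

- **Near cartridge:** it weighed about 2 N (roughly 0.2 kg), so drained. It is in the inner socket of the plain left rack. Floor contact came at TCP z = 0.0574, as predicted from where the foot had touched the rack top.
- **Far cartridge:** it weighed about 5.8 N (roughly 0.59 kg), so full. It is in the inner socket of the fenced right rack. Floor contact came at TCP z = 0.0571, with about 11 N of push at most in the readings.
- **What went wrong:** on the first cartridge, I trusted a fit of the held cartridge in the side camera, which was about 2 mm off. The foot came down on the socket's rim three times, at no more than about 12 N in the readings. Contact moments and an enlarged picture then showed which way to shift. The two cameras also disagreed by up to 3 mm on the racks, and the side camera's rack position turned out to be right.
- **Final checks:** the last pictures show both cartridges standing in their sockets, the bystanders and orange look-alikes where they were, and the gripper open and clear with a contact force near zero. After release I judged seating by eye from those pictures; I did not measure it again.

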